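# Pack the home-visit kit and disinfect its seam

### The job

Press every instrument lying on the table fully home, flat on the floor of its matching cutout in the foam of the white case. Then take the disinfecting pen from its stand and, holding it upright with its tip about half a centimetre above the surface and never pressing on the case, guide it slowly (about 3 cm/s) along the whole blue seam from the green dot round the corner to the red dot, and hang it back upright in its stand. Leave everything else on the table where it is.

Things in the scene. Friction and masses are not known exactly. Their poses are not given: they have to be found in the camera images.
- case: fixed open white case, 200 (x) x 310 (y) mm, with a dark grey foam insert; foam top and white rim are flush, 34 mm above the origin (centre of the underside, z up). Four pockets 24 mm deep (floor at 10 mm), each outlined like its instrument with 2 mm play all round. An instrument goes in with its axes parallel to the case's (the oximeter also half turned).
- oximeter: blue pulse oximeter, a plain block 46 (x) x 66 (y) mm, 44 mm high, dark screen and white button on top. Loose, may be absent, lies upright on the table. Origin on the underside at the grip and press point, z up. 60 to 210 g. Grip the sides that face x at the origin, near the top (pressed home it stands 20 mm above the foam).
- oximeter_pocket (a point): point on the floor of the oximeter's pocket where the oximeter's origin belongs, 24 mm under the foam top; axes as the case's. Two springy foam lips, on the two x sides of this point, nip the instrument: merely set down it stays perched about 13 mm too high; about 10 N downward (8 to 15 N) presses it home, and the lips then hold it.
- thermometer: white T-shaped thermometer, 44 mm high: handle 34 (x) x 110 (y) mm centred on the origin, crossbar head 56 (x) x 30 (y) mm spanning y +25 to +55 mm. Loose, may be absent, lies upright on the table. Origin on the underside at the grip and press point, z up. 60 to 210 g. Grip the sides that face x at the origin, near the top (pressed home it stands 20 mm above the foam).
- thermometer_pocket (a point): point on the floor of the thermometer's pocket where the thermometer's origin belongs, 24 mm under the foam top; axes as the case's. Two springy foam lips, on the two x sides of this point, nip the instrument: merely set down it stays perched about 13 mm too high; about 10 N downward (8 to 15 N) presses it home, and the lips then hold it.
- reader: yellow L-shaped test reader, 44 mm high: body 42 (x) x 110 (y) mm centred on the origin, with a wing on the +x side spanning x +21 to +47 mm, y -55 to -21 mm. Loose, may be absent, lies upright on the table. Origin on the underside at the grip and press point, z up. 60 to 210 g. Grip the sides that face x at the origin, near the top (pressed home it stands 20 mm above the foam).
- reader_pocket (a point): point on the floor of the reader's pocket where the reader's origin belongs, 24 mm under the foam top; axes as the case's. Two springy foam lips, on the two x sides of this point, nip the instrument: merely set down it stays perched about 13 mm too high; about 10 N downward (8 to 15 N) presses it home, and the lips then hold it.
- otoscope: green otoscope, 44 mm high: handle 28 mm wide in x, spanning y -56 to +30 mm, and a round head of 48 mm diameter centred at y +40 mm. Loose, may be absent, lies upright on the table. Origin on the underside at the grip and press point, z up. 60 to 210 g. Grip the sides that face x at the origin, near the top (pressed home it stands 20 mm above the foam).
- otoscope_pocket (a point): point on the floor of the otoscope's pocket where the otoscope's origin belongs, 24 mm under the foam top; axes as the case's. Two springy foam lips, on the two x sides of this point, nip the instrument: merely set down it stays perched about 13 mm too high; about 10 N downward (8 to 15 N) presses it home, and the lips then hold it.
- pen: white and blue disinfecting pen, 120 mm tall, 90 g. Origin at the violet tip, its lower end; z up along the pen. Shank 18 mm thick; round collar 56 mm wide, 70 to 76 mm above the tip; square neck 22 x 22 mm (sides along x and y) to grip, 76 to 112 mm; cap 34 x 34 mm, 112 to 120 mm. It starts hanging by its collar in the stand.
- stand: fixed grey square stand, 64 x 64 mm, 85 mm high, with a 36 mm square opening right through; origin at the centre of its underside. The pen hangs in it by the collar, its tip 15 mm above the table.
- seam_start (a point): the green start dot of the blue seam, a flush line 6 mm wide on the case's top. Its middle runs straight from the green dot at case (x -90, y +145) to the corner (-90, -145), then to the red dot (+26, -145) mm, at z +34.
- seam_corner (a point): the corner of the blue seam, a flush line 6 mm wide on the case's top. Its middle runs straight from the green dot at case (x -90, y +145) to the corner (-90, -145), then to the red dot (+26, -145) mm, at z +34.
- seam_finish (a point): the red end dot of the blue seam, a flush line 6 mm wide on the case's top. Its middle runs straight from the green dot at case (x -90, y +145) to the corner (-90, -145), then to the red dot (+26, -145) mm, at z +34.
- vase: bystander: navy vase, 200 mm tall, loose; origin at the centre of its underside. Leave it alone.
- gel: bystander: hand gel bottle, 60 mm wide, 160 mm tall, loose; origin at the centre of its underside. Leave it alone.
- roll: bystander: paper roll, 64 mm wide, 40 mm high, loose; origin at the centre of its underside. Leave it alone.
- carton_far: bystander: low carton beyond the case, 70 x 200 x 70 mm, loose; origin at the centre of its underside. Leave it alone.
- swab_box: bystander: small flat carton, 45 x 60 x 18 mm, loose; origin at the centre of its underside. Leave it alone.
- test_cassette: bystander: white test cassette, 25 x 70 x 12 mm, loose; origin at the centre of its underside. Leave it alone.
- mug: bystander: white mug, 70 mm wide, 85 mm tall, loose; origin at the centre of its underside. Leave it alone.
There are look-alikes about, which are no part of the job. What is shaped like the pen but pink or turquoise is not meant.

How it is judged (in metres and radians):
On the way, in this order (a step that is already met when the one before it is completed fails the run):
1. every instrument present is pressed home in its own pocket (horizontal distance between oximeter and oximeter_pocket below 0.0045 m and z of each of oximeter, thermometer, reader, otoscope in the frame of case below 0.013 m and angle between each of oximeter, thermometer, reader, otoscope's own z axis and vertical below 0.06 rad and horizontal distance between thermometer and thermometer_pocket below 0.0045 m and horizontal distance between reader and reader_pocket below 0.0045 m and horizontal distance between otoscope and otoscope_pocket below 0.0045 m and linear speed of each of oximeter, thermometer, reader, otoscope below 0.05 m/s), for 0.2 s.
2. the pen's tip passes slowly, upright and close, over point 1 of 8 (58 mm apart) of the blue seam, within 8 mm (green dot) (x of pen in the frame of case between -0.098 and -0.082 m and y of pen in the frame of case between 0.137 and 0.153 m and z of pen in the frame of case below 0.05 m and angle between pen's own z axis and vertical below 0.3 rad and linear speed of pen below 0.08 m/s), for 0.1 s.
3. the pen's tip passes slowly, upright and close, over point 2 of 8 (58 mm apart) of the blue seam, within 8 mm (x of pen in the frame of case between -0.098 and -0.082 m and y of pen in the frame of case between 0.079 and 0.095 m and z of pen in the frame of case below 0.05 m and angle between pen's own z axis and vertical below 0.3 rad and linear speed of pen below 0.08 m/s), for 0.1 s.
4. the pen's tip passes slowly, upright and close, over point 3 of 8 (58 mm apart) of the blue seam, within 8 mm (x of pen in the frame of case between -0.098 and -0.082 m and y of pen in the frame of case between 0.021 and 0.037 m and z of pen in the frame of case below 0.05 m and angle between pen's own z axis and vertical below 0.3 rad and linear speed of pen below 0.08 m/s), for 0.1 s.
5. the pen's tip passes slowly, upright and close, over point 4 of 8 (58 mm apart) of the blue seam, within 8 mm (x of pen in the frame of case between -0.098 and -0.082 m and y of pen in the frame of case between -0.037 and -0.021 m and z of pen in the frame of case below 0.05 m and angle between pen's own z axis and vertical below 0.3 rad and linear speed of pen below 0.08 m/s), for 0.1 s.
6. the pen's tip passes slowly, upright and close, over point 5 of 8 (58 mm apart) of the blue seam, within 8 mm (x of pen in the frame of case between -0.098 and -0.082 m and y of pen in the frame of case between -0.095 and -0.079 m and z of pen in the frame of case below 0.05 m and angle between pen's own z axis and vertical below 0.3 rad and linear speed of pen below 0.08 m/s), for 0.1 s.
7. the pen's tip passes slowly, upright and close, over point 6 of 8 (58 mm apart) of the blue seam, within 8 mm (corner) (x of pen in the frame of case between -0.098 and -0.082 m and y of pen in the frame of case between -0.153 and -0.137 m and z of pen in the frame of case below 0.05 m and angle between pen's own z axis and vertical below 0.3 rad and linear speed of pen below 0.08 m/s), for 0.1 s.
8. the pen's tip passes slowly, upright and close, over point 7 of 8 (58 mm apart) of the blue seam, within 8 mm (x of pen in the frame of case between -0.04 and -0.024 m and y of pen in the frame of case between -0.153 and -0.137 m and z of pen in the frame of case below 0.05 m and angle between pen's own z axis and vertical below 0.3 rad and linear speed of pen below 0.08 m/s), for 0.1 s.
9. the pen's tip passes slowly, upright and close, over point 8 of 8 (58 mm apart) of the blue seam, within 8 mm (red dot) (x of pen in the frame of case between 0.018 and 0.034 m and y of pen in the frame of case between -0.153 and -0.137 m and z of pen in the frame of case below 0.05 m and angle between pen's own z axis and vertical below 0.3 rad and linear speed of pen below 0.08 m/s), for 0.1 s.
At the end, for the whole second after the job is handed in: every instrument present is in its own pocket (within 4.5 mm sideways, under 3 mm off the floor, tilt under 0.06 rad), the pen hangs in its stand (within 15 mm of the middle, tilt under 0.12 rad, tip 10 to 21 mm above the stand's foot), all at rest (horizontal distance between oximeter and oximeter_pocket below 0.0045 m and z of each of oximeter, thermometer, reader, otoscope in the frame of case below 0.013 m and angle between each of oximeter, thermometer, reader, otoscope's own z axis and vertical below 0.06 rad and horizontal distance between thermometer and thermometer_pocket below 0.0045 m and horizontal distance between reader and reader_pocket below 0.0045 m and horizontal distance between otoscope and otoscope_pocket below 0.0045 m and horizontal distance between pen and stand below 0.015 m and z of pen in the frame of stand between 0.01 and 0.021 m and angle between pen's own z axis and vertical below 0.12 rad and linear speed of each of pen, oximeter, thermometer, reader, otoscope below 0.03 m/s); the robot touches nothing.
It fails at once if a bystander is pushed more than 30 mm (distance of any of vase, gel, roll, carton_far, swab_box, test_cassette, mug from where it was at the start of the episode above 0.03 m).
It fails at once if the pen is pressed hard (over 15 N) on the case (contact force between pen and case above 15 N).
Of oximeter, thermometer, reader, otoscope only 2 to 4 are there at a start; the rules pass over those that are not, and their reading is None.
At some moment in a run one of oximeter, thermometer, reader, otoscope may be knocked a few centimetres aside while the robot is not near it.
It also fails if it takes over 210 s, if anything falls off the work surface, if the arm or the gripper's body presses on something with over 40 N, if the wrist force passes 120 N, or if a joint passes its speed limit or range.

### The arm

A 6-joint arm with a two-finger parallel gripper is mounted at the origin on the work surface. World frame = base frame: x ahead of the robot, y to its left, z up, the work surface at z = 0. Lengths are in m, angles in degrees, forces in N, time in s.
With the tool pointing down it reaches from about 0.4 to 0.825 m from the base axis. Payload 7 kg.
Tool frame: the origin (TCP) lies midway between the tips of the shut fingers; the grasp point (between the pads) lies 19 mm behind it; z points along the fingers, y is the line along which they close (so a half turn about z gives the same grasp; the last joint's range is limited). The gripper opens to 88 mm and grips with 3 to 60 N. Pads are 19 mm wide; open, the fingers measure 130 mm over their backs; the gripper's body (78 mm by 193 mm) begins 47 mm behind the grasp point.
Start: joints at [90.762, 20.546, 0.682, 0, -70.136, -16.507], TCP at [0.183, 0.65, 0.227] pointing down, gripper open.
Joint ranges: [-176.03, 176.03], [-82.01, 121.73], [-58.28, 71.71], [-173.87, 95.51], [-174.79, -0.11], [-173.66, 173.66]. Speed limits (degrees/s): [136.94, 136.94, 172.46, 180, 180, 180].

### API

Orientations are given as [roll, pitch, yaw] about the fixed x, y, z axes, in that order (R = Rz(yaw) Ry(pitch) Rx(roll)).
In Python, from plant import ctrl gives the robot as it stands. The module is installed in compiled form; this text tells all that it offers.
- The arm moves only by the tool play_rows, never from a script. Its argument "commands" is a list that holds one entry, the list of rows, each a list of 7 numbers: the turn, a rotation vector about the tool's x, y, z in rad, then the shift along the tool's x, y, z in cm, then the finger opening in cm, from 0 to 8.76. In form: [[[ax, ay, az, x, y, z, grip], ...]]. A call has 1 to 8 rows; each row is the pose to reach, as a shift and turn from the pose commanded when the call began, along the tool's axes at that moment; what a row does not reach only later rows make up. A row lasts 1/12 s, in which the tool goes at most 41.7 mm and 7.16 degrees, less where a joint would pass 70% of its speed; a pose out of reach is approached as far as the arm can. A call with a gripper value outside its range is refused whole. The fingers move at their own pace and stop on an object; the grip force is fixed at half the most. Time passes only in rows, so rows that repeat a pose let the fingers close. It gives the time, the measured TCP pose, the force, the opening and the grip force at its end, in the units of the state.
- ctrl.get_obs(): the state, without advancing time (a new reading comes with each control period).
- ctrl.snapshot(name): name is "side" or "top"; returns a dict with "color" (384x512x3 uint8, red, green, blue), "camera_matrix" (3x3 intrinsics, pixels), "k1" (the pictures are not rectified: a ray, as slopes to the right and down, at radius r is drawn at 1 + k1 r^2 times it, then the intrinsics apply), "origin" and "rotation" of the camera in the world. Camera axes: x right, y down, z forward; pixel columns grow to the right and rows downward; lengths in m; the calibration is good to about 2 mm. A picture is of the moment at which its call begins. There is no depth.
- ctrl.close_job(): hands the job in; it is judged then, once.
Trained networks look in a picture, given as the dict that the camera call returned (one of the last four; its "shot" number tells which), for a name from the list of things; names that differ only in an ending like _2 or _b are one class to them, and where a whole thing is asked for, a point or a joint stands for the part that bears it (a point fixed in the world has none). Each returns a list of dicts, best first, with "conf" (0 to 1); they miss things now and then, are a little off and sometimes report something else, mostly with a low value. They report only what shows in the picture. A call takes as long as a camera call. They do not tell look-alikes from the thing itself.
- ctrl.find_in(picture, name): "bbox" ([left, top, width, height] in pixels, round what is visible of it).
The state is a dict: "clock": time; "joint_pos": joint angles; "qvel": joint speeds; "tau": joint torques, N m; "tool_pos": TCP position; "orientation": TCP orientation; "force": force on the tool from outside, world axes, zero at the start; "moment": the same for the moment, N m; "opening": finger opening in m; "gripper_force": force on a finger pad.
Only numpy, scipy, OpenCV 4.12 (cv2) and the standard library are available. Lean on these libraries where they do the work, as an engineer would, in place of code of your own. Each camera call takes 0.05 s, during which the arm holds its last target. There are 200 camera calls.

## Working session

There is one attempt and no reset: what is moved stays moved. The work goes in short steps, Python scripts to look and compute and a tool call to move; the robot and the scene stay as the last step left them, time stands still between calls to the robot, and variables do not carry over. Pictures are saved under pics/ and viewed, at most 14 in all, crops included, and the job is handed in when it is done.

Besides the shell and the picture viewer there is one more tool, called after ">>>" as a command line: name --argument value ..., lists and objects as JSON in quotes. play_rows: Moves the arm, as the interface text tells. Its arguments: {"type":"object","properties":{"commands":{"type":"array","items":{"type":"array","items":{"type":"array","items":{"type":"number"}}}}},"required":["commands"]}

```bash
ls; mkdir -p pics
python3 - <<'E'
from plant import ctrl
import cv2
print(ctrl.get_obs())
for n in("top","side"):
    s=ctrl.snapshot(n); cv2.imwrite(f"pics/{n}0.png",s["color"][:,:,::-1])
    print(n,s["camera_matrix"].tolist(),s["k1"],s["origin"],s["rotation"])
    for k in["oximeter","thermometer","reader","otoscope","pen","stand","case"]:
        print(k,[(d["bbox"],round(d["conf"],2)) for d in ctrl.find_in(s,k)])
E
```

```text
pics
{'clock': 0.0, 'joint_pos': array([ 9.07622141e+01,  2.05951315e+01,  6.30939787e-01, -2.00144657e-02,
       -7.01371929e+01, -1.65081813e+01]), 'qvel': array([-0.0783474 ,  0.00753275, -0.04871927,  0.04136008,  0.00330913,
       -0.07849757]), 'tau': array([ 6.21360687e-04, -5.82716238e+01,  2.93050647e+01,  6.99710146e+00,
        7.03025493e-03, -1.55522353e-04]), 'tool_pos': array([0.18305635, 0.64916138, 0.2255598 ]), 'orientation': array([ 1.79897448e+02, -1.07726752e-02, -1.57527744e+01]), 'force': array([-0.23894592, -0.33985863, -0.23081303]), 'moment': array([-0.04566729, -0.01204444,  0.00779912]), 'gripper_force': 0.0, 'opening': 0.08783524527221628}
top [[371.1663279371883, 0.0, 253.37319003325885], [0.0, 371.1663279371883, 190.24879286033513], [0.0, 0.0, 1.0]] 0.03009316685316375 [ 0.48132693 -0.00483786  1.19558875] [-1.75531042e+02 -5.82533954e-02 -8.91497493e+01]
oximeter [([126.3, 223.1, 26.2, 22.8], 0.83)]
thermometer [([204.9, 146.2, 105.4, 75.7], 0.19)]
reader [([328.9, 170.0, 45.1, 23.8], 0.96), ([205.6, 147.5, 104.1, 75.6], 0.23)]
otoscope [([206.9, 150.4, 109.3, 71.4], 0.56)]
pen [([215.1, 249.6, 17.2, 14.7], 0.86), ([272.0, 251.0, 18.3, 19.2], 0.75), ([245.8, 229.8, 15.7, 22.5], 0.51)]
stand [([241.9, 225.9, 19.4, 23.9], 0.64), ([170.2, 120.8, 24.7, 19.0], 0.17)]
case [([204.8, 149.2, 108.8, 72.2], 0.98)]
side [[496.52914691321985, 0.0, 260.8600417171118], [0.0, 496.52914691321985, 191.41491106595183], [0.0, 0.0, 1.0]] -0.008312671534460057 [-0.35617717  1.19882875  1.19427309] [-126.64144774    0.53297094 -142.23186639]
oximeter [([248.4, 170.6, 52.9, 33.4], 0.37)]
thermometer []
reader [([285.3, 146.7, 30.4, 23.5], 0.93)]
otoscope [([247.6, 140.4, 21.5, 23.9], 0.43)]
pen [([290.6, 188.2, 12.4, 11.3], 0.42)]
stand [([286.6, 151.5, 30.7, 19.8], 0.65)]
case []
```

Run:
```python
import cv2
a=cv2.imread("pics/top0.png"); cv2.imwrite("pics/top0c.png",cv2.resize(a[80:310,90:410],None,fx=2.5,fy=2.5,interpolation=cv2.INTER_CUBIC))
a=cv2.imread("pics/side0.png"); cv2.imwrite("pics/side0c.png",cv2.resize(a,None,fx=1.56,fy=1.56,interpolation=cv2.INTER_CUBIC))
```

```text
(no output)
```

View pics/top0c.png

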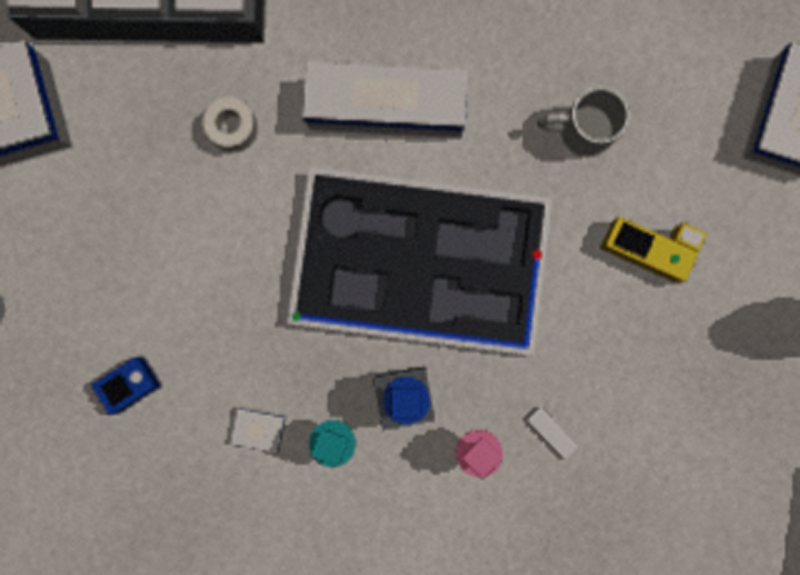

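View pics/side0c.png

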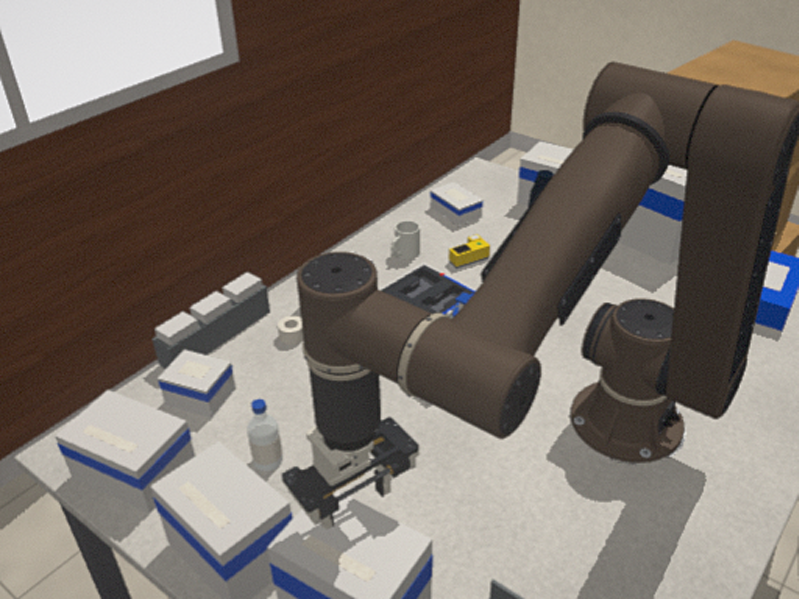

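```bash
cat > h.py <<'E'
import numpy as np, cv2
from scipy.spatial.transform import Rotation as R
from scipy.optimize import minimize
def cam(s):
    r=np.array(s["rotation"]); 
    M=r if r.shape==(3,3) else R.from_euler("xyz",r,degrees=True).as_matrix()
    return s["camera_matrix"],s["k1"],np.array(s["origin"]),M
def proj(s,P):
    K,k1,o,M=cam(s); c=(np.atleast_2d(P)-o)@M; q=c[:,:2]/c[:,2:]
    q=q*(1+k1*(q**2).sum(1,keepdims=True)); return q*[K[0,0],K[1,1]]+[K[0,2],K[1,2]]
def unproj(s,uv,z):
    K,k1,o,M=cam(s); d=(np.atleast_2d(uv)-[K[0,2],K[1,2]])/[K[0,0],K[1,1]]; q=d.copy()
    for _ in range(6): q=d/(1+k1*(q**2).sum(1,keepdims=True))
    w=np.c_[q,np.ones(len(q))]@M.T; return o+w*((z-o[2])/w[:,2:])
def rect(x0,x1,y0,y1): return np.array([[x0,y0],[x1,y0],[x1,y1],[x0,y1]])*1e-3
def disc(r,cy): t=np.linspace(0,2*np.pi,40); return np.c_[r*np.cos(t),cy+r*np.sin(t)]*1e-3
def shape(n,g=0):
    return {"oximeter":[rect(-23-g,23+g,-33-g,33+g)],
     "thermometer":[rect(-17-g,17+g,-55-g,55+g),rect(-28-g,28+g,25-g,55+g)],
     "reader":[rect(-21-g,21+g,-55-g,55+g),rect(-21-g,47+g,-55-g,-21+g)],
     "otoscope":[rect(-14-g,14+g,-56-g,30+g),disc(24+g,40)]}[n]
def tf(p,x,y,a,z):
    c,s=np.cos(a),np.sin(a); return np.c_[p@np.array([[c,s],[-s,c]])+[x,y],np.full(len(p),z)]
S=8
def fill(m,uv,box): # box = left,top
    cv2.fillPoly(m,[np.round(((uv-box+.5)*S-.5)*16).astype(np.int32)],1.0,shift=4)
def blank(box,w,h): return np.zeros((h*S,w*S),np.float32)
def down(m): return cv2.resize(m,None,fx=1/S,fy=1/S,interpolation=cv2.INTER_AREA)
def silh(s,n,x,y,a,box,w,h,z0=0,z1=.044):
    m=blank(box,w,h)
    for p in shape(n):
        uv=np.r_[proj(s,tf(p,x,y,a,z0)),proj(s,tf(p,x,y,a,z1))].astype(np.float32)
        fill(m,cv2.convexHull(uv)[:,0],box)
    return down(m)
def corr(a,b): return np.corrcoef(a.ravel(),b.ravel())[0,1]
def fit(f,x0,st):
    sim=np.vstack([x0]+[np.array(x0)+np.eye(len(x0))[i]*st[i] for i in range(len(x0))])
    r=minimize(f,x0,method="Nelder-Mead",options=dict(initial_simplex=sim,xatol=1e-5,fatol=1e-6,maxiter=600)); return r.x,-r.fun
def softmask(s,n):
    c=s["color"].astype(np.float32); d=c[...,2]-c[...,0] if n=="oximeter" else c[...,0]-c[...,2]
    return d
def fitobj(s,n,x,y,a):
    u=proj(s,[[x,y,.02]])[0]; w=h=60; box=(u-30).astype(int)
    d=softmask(s,n)[box[1]:box[1]+h,box[0]:box[0]+w]
    lo,hi=np.median(d),np.percentile(d,97); q=np.clip((d-lo)/(hi-lo),0,1)
    core=(q>.5).astype(np.uint8); core=cv2.morphologyEx(core,cv2.MORPH_CLOSE,np.ones((9,9)))
    core=cv2.erode(core,np.ones((3,3))); q=np.maximum(q,core)
    best=None
    for da in (0,np.pi):
        r=fit(lambda v:-corr(q,silh(s,n,v[0],v[1],v[2],box,w,h)),[x,y,a+da],[.01,.01,.2])
        if best is None or r[1]>best[1]: best=r
    return best
def fitseam(s,x,y,a):
    pts=np.array([[-90,145],[-90,-145],[26,-145]])*1e-3
    c=s["color"].astype(np.float32); d=c[...,2]-c[...,0]
    u=proj(s,[[x,y,.034]])[0]; w,h=130,100; box=(u-[65,50]).astype(int)
    q=np.clip(d[box[1]:box[1]+h,box[0]:box[0]+w],0,None)
    # ignore all but the neighbourhood of the expected seam
    def ren(v,hw):
        m=blank(box,w,h)
        for p in (rect(-90-hw,-90+hw,-145-hw,145),rect(-90-hw,26,-145-hw,-145+hw)): fill(m,proj(s,tf(p,*v,.034)),box)
        return down(m)
    roi=ren([x,y,a],14)>.5
    return fit(lambda v:-corr(q[roi],ren(v,3)[roi]),[x,y,a],[.004,.004,.02])
def fitpocket(s,n,case,px,py):
    c=s["color"].astype(np.float32).mean(2); x,y,a=case
    o=tf(np.array([[px,py]]),x,y,a,.034)[0]; u=proj(s,[o])[0]; w=h=64; box=(u-32).astype(int)
    q=c[box[1]:box[1]+h,box[0]:box[0]+w]
    def ren(v,g=2):
        ms=[]
        for z in (.034,.010):
            m=blank(box,w,h)
            for p in shape(n,g): fill(m,proj(s,tf(p+[v[0],v[1]],x,y,a,z)),box)
            ms.append(m)
        return down(ms[0]*ms[1])
    roi=ren([px,py],11)>.5
    return fit(lambda v:-corr(q[roi],ren(v)[roi]),[px,py],[.004,.004])
E
python3 - <<'E'
from h import *
from plant import ctrl
s=ctrl.snapshot("top"); cv2.imwrite("pics/t1.png",cv2.resize(s["color"][:,:,::-1],None,fx=1.56,fy=1.56))
px=lambda u,v:[90+u/2.5-.3,80+v/2.5-.3]
W=lambda u,v,z:unproj(s,[px(u,v)],z)[0]
g,r_=W(297,316,.034),W(537,254,.034); k=W(528,346,.034)
print("green,corner,red",g,k,r_,np.linalg.norm(g-k),np.linalg.norm(r_-k))
a=np.arctan2(*(g-k)[[1,0]])-np.pi/2
c0=(k[:2]-tf(np.array([[-.09,-.145]]),0,0,a,0)[0,:2])
case,q=fitseam(s,c0[0],c0[1],a); print("case",case,q)
for n,(u,v) in dict(oximeter=(357,289),reader=(475,243),thermometer=(478,301),otoscope=(380,222)).items():
    w=W(u,v,.02)[:2]-case[:2]; ca,sa=np.cos(case[2]),np.sin(case[2]); l=[ca*w[0]+sa*w[1],-sa*w[0]+ca*w[1]]
    f,q=fitpocket(s,n,case,*l); print(n,"pocket local",f*1e3,q,tf(f[None],*case,.01)[0])
o=W(125,385,.04); print("oxi",fitobj(s,"oximeter",o[0],o[1],.5),fitobj(s,"oximeter",o[0],o[1],-.5))
o=W(650,250,.04)
for t in(0,.8,-.8): print("reader",fitobj(s,"reader",o[0],o[1],t))
print("pen cap",W(407,400,.12), "stand pts",[W(*p,.085)[:2].round(4) for p in((375,376),(424,369),(434,421),(383,428))])
E
```

```text
green,corner,red [0.52031883 0.13488209 0.034     ] [ 0.48720422 -0.15419186  0.034     ] [ 0.60273243 -0.16495864  0.034     ] 0.2909644713574303 0.11602883591422272
case [ 0.59358507 -0.01778551 -0.11479186] 0.9619669247328466
oximeter pocket local [-47.87637659  71.93253174] 0.8107082698373971 [0.55426293 0.05915737 0.01      ]
reader pocket local [ 30.03085581 -69.55910818] 0.8280411767323758 [ 0.61545099 -0.09032656  0.01      ]
thermometer pocket local [-47.51267491 -72.88018699] 0.7901944818403618 [ 0.5380374  -0.08474395  0.01      ]
otoscope pocket local [39.84677729 72.81925727] 0.8752970977749663 [0.64151031 0.04999045 0.01      ]
oxi (array([0.43115517, 0.34845746, 0.55855267]), np.float64(0.9539177490854531)) (array([0.43115931, 0.34747654, 0.55540945]), np.float64(0.9538462040877187))
reader (array([ 0.61251254, -0.30844863, -0.40652846]), np.float64(0.9220335201402982))
reader (array([ 0.61544362, -0.31076255,  2.81278854]), np.float64(0.8056294298125479))
reader (array([ 0.61260215, -0.30956587, -0.42733956]), np.float64(0.9210556577816036))
pen cap [ 0.42275986 -0.00428984  0.12      ] stand pts [array([0.4486, 0.0342]), array([ 0.4578, -0.024 ]), array([ 0.3967, -0.0366]), array([0.3876, 0.0237])]
```

View pics/t1.png

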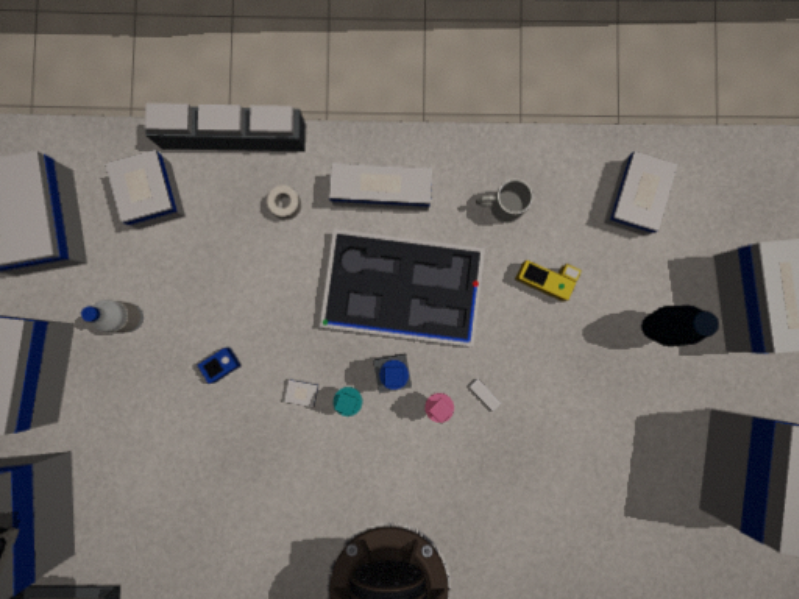

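```bash
cat > ov.py <<'E'
from h import *
def tile(s,u,w,h,k,polys):
    x0,y0=(np.array(u)-[w/2,h/2]).astype(int)
    t=cv2.resize(s["color"][y0:y0+h,x0:x0+w,::-1],None,fx=k,fy=k,interpolation=cv2.INTER_NEAREST).copy()
    t=np.clip(t.astype(float)*1.6,0,255).astype(np.uint8)
    for p,c in polys: cv2.polylines(t,[np.round((p-[x0,y0]+.5)*k).astype(int)],True,c,1)
    return t
def objpolys(s,n,x,y,a,z0=0,z1=.044):
    return [(proj(s,tf(p,x,y,a,z)),c) for p in shape(n) for z,c in((z0,(255,0,255)),(z1,(0,0,255)))]
def pocketpolys(s,n,case,f):
    return [(proj(s,tf(p+f,*case,z)),c) for p in shape(n,2) for z,c in((.01,(255,0,255)),(.034,(0,255,0)))]
E
python3 - <<'E'
from ov import *
from plant import ctrl
s=ctrl.snapshot("top")
case=np.array([.593585,-.017786,-.114792])
pk=dict(oximeter=[-.0479,.0719],reader=[.0300,-.0696],thermometer=[-.0475,-.0729],otoscope=[.0398,.0728])
P=[(proj(s,tf(rect(-100,100,-155,155),*case,.034)),(0,255,255))]
for n in pk: P+=pocketpolys(s,n,case,np.array(pk[n]))
a=tile(s,proj(s,[[*case[:2],.034]])[0],104,74,7,P)
o,r=(.43116,.348,.557),(.61255,-.3089,-.415)
b=tile(s,proj(s,[[*o[:2],.03]])[0],44,40,9,objpolys(s,"oximeter",*o)); c=tile(s,proj(s,[[*r[:2],.03]])[0],50,40,9,objpolys(s,"reader",*r))
bc=np.hstack([b,c]); 
cv2.imwrite("pics/o1.png",a); cv2.imwrite("pics/o2.png",bc[:, :800] if bc.shape[1]<=800 else cv2.resize(bc,(800,int(360*800/bc.shape[1]))))
E
```

```text
(no output)
```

View pics/o1.png

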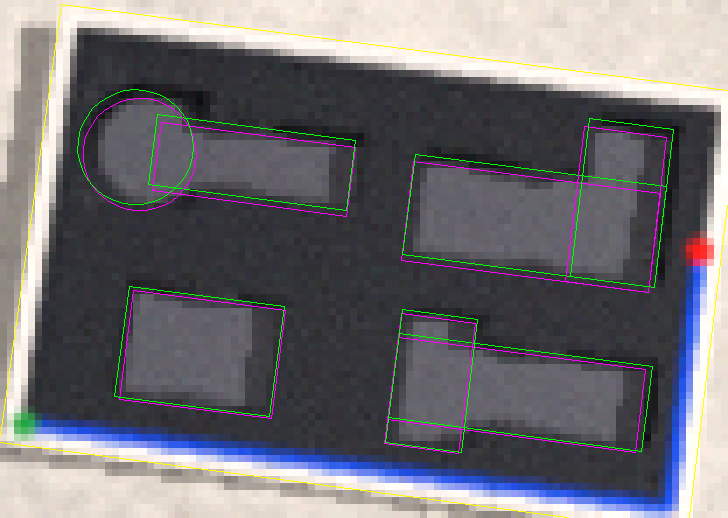

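View pics/o2.png

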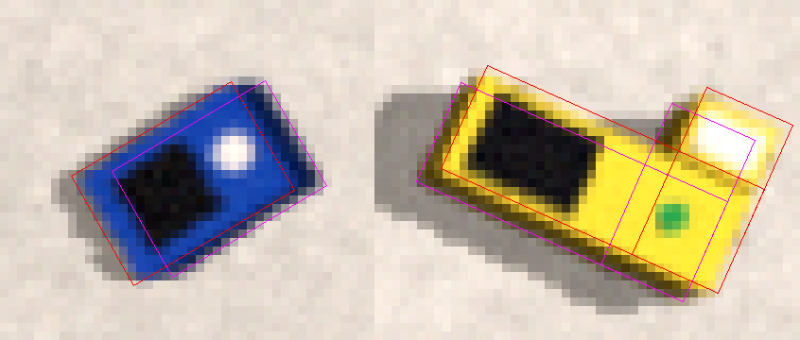

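```bash
cat >> h.py <<'E'
OUT={"oximeter":np.array([[-23,-33],[23,-33],[23,33],[-23,33]])*1e-3,
 "reader":np.array([[-21,-55],[47,-55],[47,-21],[21,-21],[21,55],[-21,55]])*1e-3}
def r2(q,regs,w):
    A=np.c_[np.ones(w.sum()),*[r[w] for r in regs]]; y=q[w]
    e=y-A@np.linalg.lstsq(A,y,rcond=None)[0]; return 1-(e**2).sum()/((y-y.mean())**2).sum()
def fitbox(s,n,x,y,a,z0=0.,st=(.006,.006,.1)):
    col=s["color"].astype(np.float32); u=proj(s,[[x,y,z0+.03]])[0]; w=h=56; box=(u-28).astype(int)
    c=col[box[1]:box[1]+h,box[0]:box[0]+w]; q=(c[...,2]-c[...,0])*(1 if n=="oximeter" else -1)
    dec=((c.max(2)<45)&(abs(q)<12))|((c.min(2)>175))|((c[...,1]>c[...,0]*1.3)&(c[...,1]>c[...,2]*1.1))
    use=cv2.dilate(dec.astype(np.uint8),np.ones((3,3)))==0
    o=cam(s)[2]; P=OUT[n]
    def ren(v):
        B,T=tf(P,*v,z0),tf(P,*v,z0+.044); L=[blank(box,w,h) for _ in range(3)]
        for i in range(len(P)):
            j=(i+1)%len(P); e=B[j]-B[i]
            if np.dot([e[1],-e[0]],(o-B[i])[:2])>0:
                for k in(0,1): 
                    f=proj(s,[B[i],B[j],T[j],T[i]])
                    if k==i%2: fill(L[k],f,box)
        t=proj(s,T); fill(L[2],t,box); m=blank(box,w,h); fill(m,t,box)
        L[0]*=1-m; L[1]*=1-m
        return [down(l) for l in L]
    return fit(lambda v:-r2(q,ren(v),use),[x,y,a],st)
def fitpocket2(s,n,case,px,py,d=None):
    c=s["color"].astype(np.float32).mean(2); x,y,a=case
    o=tf(np.array([[px,py]]),x,y,a,.034)[0]; u=proj(s,[o])[0]; w=h=64; box=(u-32).astype(int)
    q=c[box[1]:box[1]+h,box[0]:box[0]+w]
    def ren(v,g=2):
        ms=[]
        for z,sh in ((.034,0),(.010,0),(.010,1)):
            m=blank(box,w,h)
            dd=np.array(v[2:4]) if d is None else np.array(d)
            for p in shape(n,g): fill(m,proj(s,tf(p+[v[0],v[1]],x,y,a,z)+np.r_[sh*dd,0]),box)
            ms.append(m)
        return down(ms[0]*ms[1]*ms[2])
    roi=ren([px,py,0,0],7 if d is None else 7)>.5
    v0=[px,py]+([] if d is not None else [0.003,.012])
    return fit(lambda v:-corr(q[roi],ren(v)[roi]),v0,[.003]*len(v0))
E
python3 - <<'E'
from ov import *
from plant import ctrl
s=ctrl.snapshot("top")
case,q=fitseam(s,.593585,-.017786,-.114792); print(case,q)
# rim outer edge fit: white rim + foam
pk=dict(oximeter=[-.0479,.0719],reader=[.0300,-.0696],thermometer=[-.0475,-.0729],otoscope=[.0398,.0728])
P=[(proj(s,tf(rect(-100,100,-155,155),*case,.034)),(0,255,255))]
for n in pk:
    f,q=fitpocket2(s,n,case,*pk[n]); print(n,(f*1e3).round(2),q,tf(f[None,:2],*case,.01)[0])
    for k in shape(n,2):
        P+=[(proj(s,tf(k+f[:2],*case,.01)),(255,0,255)),(proj(s,tf(k+f[:2],*case,.034)),(0,255,0))]
a=tile(s,proj(s,[[*case[:2],.034]])[0],104,74,7,P)
o,qo=fitbox(s,"oximeter",.43116,.348,.557); r,qr=fitbox(s,"reader",.61255,-.3089,-.415); print(o,qo,r,qr)
o2,qo=fitbox(s,"oximeter",.433,.345,.45); r2_,qr=fitbox(s,"reader",.609,-.306,-.35); print(o2,qo,r2_,qr)
b=tile(s,proj(s,[[*o[:2],.03]])[0],44,40,9,objpolys(s,"oximeter",*o)); c=tile(s,proj(s,[[*r[:2],.03]])[0],44,40,9,objpolys(s,"reader",*r))
bc=np.hstack([b,c])
a=cv2.resize(a,None,fx=.9,fy=.9,interpolation=cv2.INTER_AREA); b2=cv2.resize(bc,None,fx=.3,fy=.3)
cv2.imwrite("pics/o3.png",cv2.resize(bc,(800,364))); cv2.imwrite("pics/o4.png",a)
E
```

```text
[ 0.59351933 -0.01769376 -0.11387169] 0.9613974953231574
oximeter [-49.87  69.86   8.14  14.4 ] 0.9628279079291424 [0.55190888 0.05738441 0.01      ]
reader [ 28.41 -74.3    8.24  13.79] 0.9377899237183274 [ 0.61330176 -0.09474095  0.01      ]
thermometer [-50.   -77.8    7.02  13.69] 0.9298981081852585 [ 0.53500656 -0.08931044  0.01      ]
otoscope [38.89 66.25  7.18 13.57] 0.886345630168912 [0.63968546 0.04370814 0.01      ]
[0.43146018 0.34531675 0.58241795] 0.9038846023660586 [ 0.61046651 -0.30599134 -0.41368282] 0.8654031036345783
[0.43123272 0.34526278 0.57495237] 0.9043351145138538 [ 0.6104731  -0.30591876 -0.41322915] 0.8648197282690233
```

View pics/o3.png

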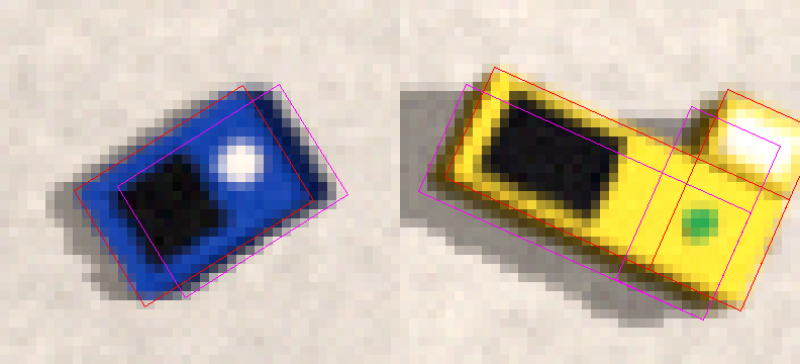

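View pics/o4.png

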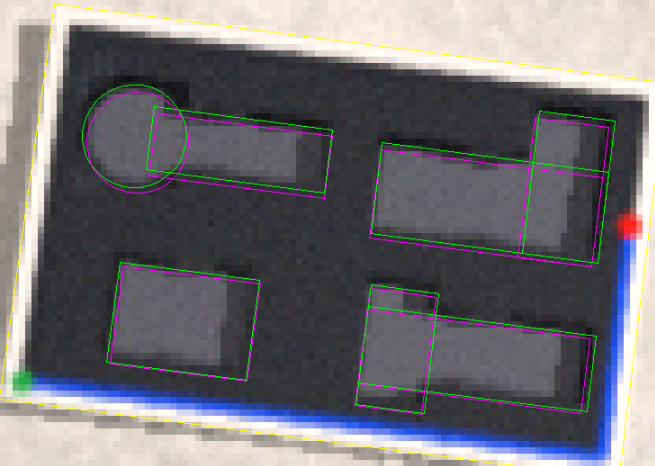

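```bash
cat > mv.py <<'E'
import sys, numpy as np
from scipy.spatial.transform import Rotation as R
from plant import ctrl
def plan(x,y,z,yaw=None):
    o=ctrl.get_obs(); M=R.from_euler("xyz",o["orientation"],degrees=True); p=o["tool_pos"]
    T=R.from_euler("xyz",[180,0,o["orientation"][2] if yaw is None else yaw],degrees=True)
    rv=(M.inv()*T).as_rotvec(); sh=M.inv().apply(np.array([x,y,z])-p)*100
    print("t",round(o["clock"],2),"pos",p.round(4),"rpy",o["orientation"].round(2),"F",o["force"].round(1),"open",round(o["opening"],4),"gf",round(o["gripper_force"],1))
    print("rot",rv.round(4),"shift cm",sh.round(3),"dist",np.linalg.norm(sh).round(2))
if __name__=="__main__": plan(*map(float,sys.argv[1:]))
E
python3 mv.py 0.4312 0.3453 0.21 -56.9
```

```text
t 0.95 pos [0.1832 0.6497 0.2266] rpy [-180.      0.    -15.74] F [-1.7 -0.6  0.3] open 0.0876 gf 0.0
rot [-0.      0.      0.7184] shift cm [32.13  22.565  1.657] dist 39.3
```

>>> play_rows --commands '[[[0,0,0.12,4,2.8,0.2,8.7],[0,0,0.24,8,5.6,0.4,8.7],[0,0,0.36,12,8.4,0.6,8.7],[0,0,0.48,15,10.5,0.8,8.7],[0,0,0.6,18,12.6,1.0,8.7],[0,0,0.72,22,15.5,1.2,8.7],[0,0,0.72,26,18.3,1.4,8.7],[0,0,0.72,30,21.1,1.6,8.7]]]'

```text
clock: 1.62
tool_pos: [0.3942, 0.3896, 0.2123]
orientation: [-180.0, 0.0, -57.0]
force: [0.0, 0.3, -0.7]
opening: 0.0872
gripper_force: 0.0
```

```bash
python3 mv.py 0.4312 0.3453 0.08 -56.9
python3 - <<'E'
from ov import *
from plant import ctrl
s=ctrl.snapshot("top")
for x,y,a in((.431,.345,.58),(.436,.35,.5)): print(fitbox(s,"oximeter",x,y,a),fitobj(s,"oximeter",x,y,a))
E
```

```text
t 1.62 pos [0.3942 0.3896 0.2123] rpy [-1.7996e+02  2.0000e-02 -5.7020e+01] F [ 0.   0.3 -0.7] open 0.0872 gf 0.0
rot [-0.0007  0.0003 -0.002 ] shift cm [ 5.739 -0.685 13.224] dist 14.43
(array([0.43124631, 0.34528531, 0.57570448]), np.float64(0.9033893805464897)) (array([0.43142172, 0.34796123, 0.56593105]), np.float64(0.9528809351919986))
(array([0.43121074, 0.34513281, 0.57755779]), np.float64(0.9034990008249875)) (array([0.43132938, 0.34869058, 0.56812449]), np.float64(0.9526114222480839))
```

>>> play_rows --commands '[[[0,0,0,1.9,-0.2,4,8.7],[0,0,0,3.8,-0.4,8,8.7],[0,0,0,5.7,-0.65,12,8.7],[0,0,0,5.7,-0.65,15,8.7],[0,0,0,5.7,-0.65,17.5,8.7],[0,0,0,5.7,-0.65,19.2,8.7],[0,0,0,5.7,-0.65,19.2,8.7]]]'

```text
clock: 2.25
tool_pos: [0.4285, 0.3447, 0.0163]
orientation: [179.7, -0.1, -57.1]
force: [0.1, -0.1, -0.2]
opening: 0.0871
gripper_force: 0.0
```

```bash
python3 mv.py 0.4312 0.346 0.02 -57
```

```text
t 2.25 pos [0.4285 0.3447 0.0163] rpy [ 1.7965e+02 -1.4000e-01 -5.7060e+01] F [ 0.1 -0.1 -0.2] open 0.0871 gf 0.0
rot [ 0.006  -0.0024 -0.001 ] shift cm [ 0.042 -0.297 -0.372] dist 0.48
```

>>> play_rows --commands '[[[0,0,0,0,0,0,8.7],[0,0,0,0,0,0,6],[0,0,0,0,0,0,4],[0,0,0,0,0,0,3.5],[0,0,0,0,0,0,3.5],[0,0,0,0,0,0,3.5],[0,0,0,0,0,0,3.5],[0,0,0,0,0,0,3.5]]]'

```text
clock: 2.92
tool_pos: [0.4299, 0.3472, 0.0202]
orientation: [-180.0, 0.0, -57.0]
force: [-0.1, 1.3, 2.4]
opening: 0.0457
gripper_force: 8.3
```

```bash
python3 mv.py 0.552 0.0574 0.20 -96.5
```

```text
t 2.92 pos [0.4299 0.3472 0.0202] rpy [-1.7997e+02  1.0000e-02 -5.7000e+01] F [-0.1  1.3  2.4] open 0.0457 gf 8.3
rot [-4.000e-04  4.000e-04  6.895e-01] shift cm [ 30.949   5.537 -17.985] dist 36.22
```

>>> play_rows --commands '[[[0,0,0,0,0,-1.5,3.5],[0,0,0,0,0,-5,3.5],[0,0,0,0,0,-9,3.5],[0,0,0,3,0.5,-12,3.5],[0,0,0.12,6.5,1.2,-13.5,3.5],[0,0,0.23,10.5,1.9,-13.5,3.5],[0,0,0.34,14.5,2.6,-13.5,3.5],[0,0,0.45,18.5,3.3,-13.5,3.5]]]'

```text
clock: 3.58
tool_pos: [0.5031, 0.1725, 0.1556]
orientation: [-180.0, 0.0, -83.0]
force: [1.2, 0.6, -1.3]
opening: 0.0461
gripper_force: 30.0
```

```bash
python3 mv.py 0.552 0.0574 0.15 -96.5
```

```text
t 3.58 pos [0.5031 0.1725 0.1556] rpy [-1.7995e+02  5.0000e-02 -8.3040e+01] F [ 1.2  0.6 -1.3] open 0.0461 gf 30.0
rot [-0.0007  0.0009  0.2348] shift cm [12.016 -3.462  0.55 ] dist 12.52
```

>>> play_rows --commands '[[[0,0,0.1,4,-1.1,0.2,3.5],[0,0,0.2,8,-2.3,0.4,3.5],[0,0,0.21,10.5,-3.1,0.5,3.5],[0,0,0.21,10.5,-3.1,0.5,3.5],[0,0,0.21,10.5,-3.1,0.5,3.5],[0,0,0.21,10.5,-3.1,0.5,3.5]]]'

```text
clock: 4.08
tool_pos: [0.5466, 0.0735, 0.1497]
orientation: [180.0, -0.0, -94.9]
force: [0.3, -0.4, -1.7]
opening: 0.0457
gripper_force: 30.0
```

```bash
python3 mv.py 0.552 0.0589 0.07 -96.5
python3 - <<'E'
from ov import *
from plant import ctrl
o=ctrl.get_obs(); z0=o["tool_pos"][2]-.02; 
s=ctrl.snapshot("side"); t=ctrl.snapshot("top")
p=o["tool_pos"]; a=np.deg2rad(-6.5)
A=tile(s,proj(s,[[p[0],p[1],z0+.02]])[0],66,90,6,objpolys(s,"oximeter",p[0]-.0002,p[1]-.0015,a,z0,z0+.044))
B=tile(t,proj(t,[[p[0],p[1],z0+.02]])[0],66,90,6,objpolys(t,"oximeter",p[0]-.0002,p[1]-.0015,a,z0,z0+.044))
cv2.imwrite("pics/h1.png",np.hstack([A,B]))
E
```

```text
t 4.08 pos [0.5466 0.0735 0.1497] rpy [179.97  -0.   -94.85] F [ 0.3 -0.4 -1.7] open 0.0457 gf 30.0
rot [ 0.0006 -0.0001  0.0288] shift cm [ 1.412 -0.666  7.969] dist 8.12
```

View pics/h1.png

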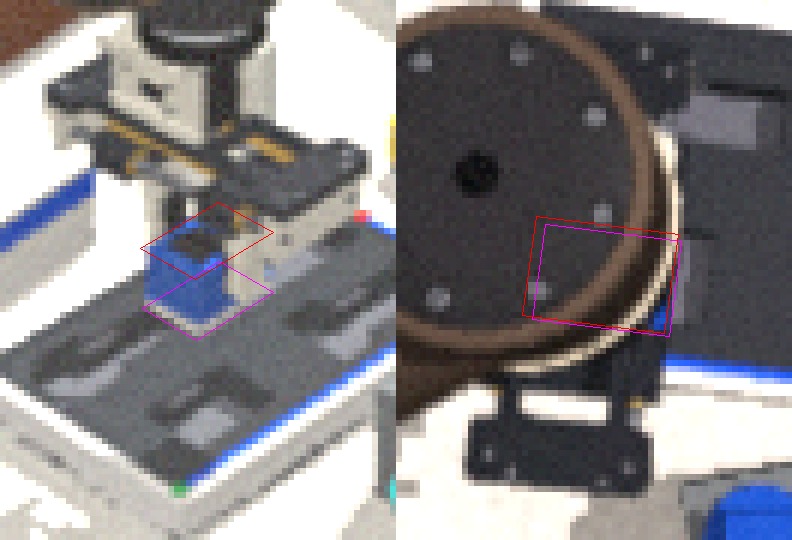

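>>> play_rows --commands '[[[0,0,0.028,1.1,-0.6,0,3.5],[0,0,0.028,1.1,-0.6,2,3.5],[0,0,0.028,1.1,-0.6,4,3.5],[0,0,0.028,1.1,-0.6,6,3.5],[0,0,0.028,1.1,-0.6,7.6,3.5],[0,0,0.028,1.1,-0.6,7.6,3.5],[0,0,0.028,1.1,-0.6,7.6,3.5],[0,0,0.028,1.1,-0.6,7.6,3.5]]]'

```text
clock: 4.85
tool_pos: [0.5526, 0.0627, 0.0749]
orientation: [-179.9, 0.0, -96.4]
force: [-0.2, 0.9, -1.7]
opening: 0.0457
gripper_force: 30.0
```

```bash
python3 mv.py 0.552 0.0589 0.055 -96.5
python3 - <<'E'
from ov import *
from plant import ctrl
s=ctrl.snapshot("side")
case=[.59352,-.01769,-.11387]
P=[(proj(s,tf(rect(-100,100,-155,155),*case,.034)),(0,255,255))]
pk=dict(oximeter=[-.0499,.0699],reader=[.0284,-.0743],thermometer=[-.050,-.0778],otoscope=[.0389,.0662])
for n in pk:
    P+=pocketpolys(s,n,case,np.array(pk[n]))
o=ctrl.get_obs(); p=o["tool_pos"]; z0=p[2]-.02
P+=objpolys(s,"oximeter",p[0]-.0002,p[1]-.0015,np.deg2rad(-6.5),z0,z0+.044)
cv2.imwrite("pics/h2.png",tile(s,proj(s,[[.58,0,.034]])[0],100,75,8,P))
E
```

```text
t 4.85 pos [0.5526 0.0627 0.0749] rpy [-1.7994e+02  1.0000e-02 -9.6370e+01] F [-0.2  0.9 -1.7] open 0.0457 gf 30.0
rot [-0.0011  0.0002  0.0023] shift cm [0.388 0.021 1.994] dist 2.03
```

View pics/h2.png

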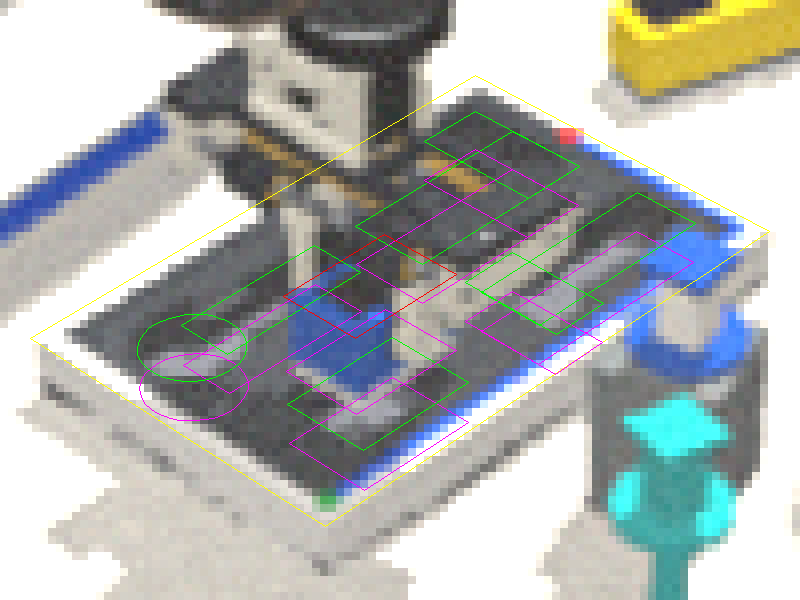

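>>> play_rows --commands '[[[0,0,0,0.38,0.02,0.5,3.5],[0,0,0,0.38,0.02,1.2,3.5],[0,0,0,0.38,0.02,1.6,3.5],[0,0,0,0.38,0.02,1.9,3.5],[0,0,0,0.38,0.02,2.2,3.5],[0,0,0,0.38,0.02,2.5,3.5],[0,0,0,0.38,0.02,2.7,3.5],[0,0,0,0.38,0.02,2.7,3.5]]]'

```text
clock: 5.57
tool_pos: [0.5533, 0.0581, 0.0505]
orientation: [-179.8, -0.0, -96.3]
force: [-6.2, -4.0, 28.3]
opening: 0.0466
gripper_force: 30.7
```

>>> play_rows --commands '[[[0,0,0,0,0,-0.5,3.5],[0,0,0,0.05,0.15,-0.8,3.5],[0,0,0,0.05,0.15,-0.8,3.5],[0,0,0,0.05,0.15,-0.5,3.5],[0,0,0,0.05,0.15,-0.3,3.5],[0,0,0,0.05,0.15,-0.1,3.5],[0,0,0,0.05,0.15,0,3.5],[0,0,0,0.05,0.15,0,3.5]]]'

```text
clock: 6.23
tool_pos: [0.5504, 0.0581, 0.0499]
orientation: [-179.9, -0.0, -96.3]
force: [-10.6, 0.0, 36.4]
opening: 0.0473
gripper_force: 31.2
```

>>> play_rows --commands '[[[0,0,0,0,0,-0.5,3.5],[0,0,0,0,0,-1,3.5],[0,0,0,0,0,-1.5,3.5],[0,0,0,0,0,-1.5,3.5],[0,0,0,0,0,-1.5,3.5]]]'

```text
clock: 6.65
tool_pos: [0.5497, 0.0581, 0.0616]
orientation: [180.0, -0.0, -96.4]
force: [0.3, -0.2, -1.1]
opening: 0.0472
gripper_force: 29.4
```

```bash
python3 mv.py 0.552 0.0589 0.055 -96.5
python3 - <<'E'
from ov import *
from plant import ctrl
o=ctrl.get_obs(); p=o["tool_pos"]; z0=p[2]-.02
s=ctrl.snapshot("side"); t=ctrl.snapshot("top")
P=objpolys(s,"oximeter",p[0]-.0002,p[1]-.0015,np.deg2rad(-6.5),z0,z0+.044)
case=[.59352,-.01769,-.11387]; P+=pocketpolys(s,"oximeter",case,np.array([-.0499,.0699]))
cv2.imwrite("pics/h3.png",tile(s,proj(s,[[p[0],p[1],.06]])[0],50,50,12,P))
E
```

```text
t 6.65 pos [0.5497 0.0581 0.0616] rpy [179.99  -0.   -96.42] F [ 0.3 -0.2 -1.1] open 0.0472 gf 29.4
rot [ 0.0002 -0.      0.0013] shift cm [-0.101 -0.219  0.664] dist 0.71
```

View pics/h3.png

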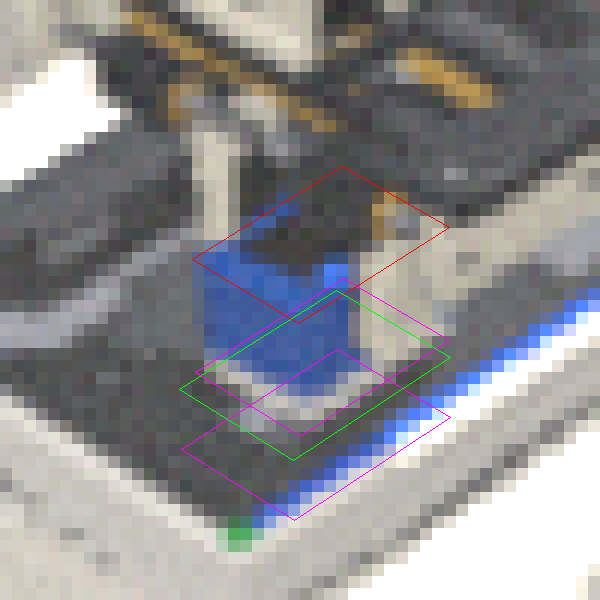

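Run:
```python
from ov import *
from plant import ctrl
t=ctrl.snapshot("top"); s=ctrl.snapshot("side")
img=cv2.imread("pics/top0.png").astype(np.float32)  # unobstructed, BGR
case=[.59352,-.01769,-.11387]
def rectify(im,S_,xs,ys,z):
    X,Y=np.meshgrid(xs,ys,indexing="ij"); P=tf(np.c_[X.ravel(),Y.ravel()],*case,z)
    uv=proj(S_,P).astype(np.float32).reshape(*X.shape,2)
    return cv2.remap(im,uv[...,0],uv[...,1],cv2.INTER_LINEAR)
g=img.mean(2)
for n,(cx,cy),ranges in (("oxi",(-50,70),[(-28,-14),(-5,5),(10,20)]),("reader",(28,-74),[(-10,10),(20,45)])):
    xs=np.arange(cx-40,cx+41,2)*1e-3
    for a,b in ranges:
        r=rectify(g,t,xs,np.arange(cy+a,cy+b+1)*1e-3,.01).mean(1)
        print(n,"x-profile for y",a,b,list(zip((xs*1e3).round().astype(int).tolist(),r.round().astype(int).tolist())))
for n,(cx,cy),(a,b),L in (("oxi",(-50,70),(-15,5),50),("reader",(28,-74),(-15,5),70)):
    ys=np.arange(cy-L,cy+L+1,2)*1e-3
    r=rectify(g,t,np.arange(cx+a,cx+b+1)*1e-3,ys,.01).mean(0)
    print(n,"y-profile",list(zip((ys*1e3).round().astype(int).tolist(),r.round().astype(int).tolist())))
# outer white rim at z=.034
xs=np.arange(-112,113,2)*1e-3; r=rectify(g,t,xs,np.arange(-60,100)*1e-3,.034).mean(1)
print("rim x",[(int(round(x*1e3)),int(v)) for x,v in zip(xs,r) if abs(x)>.082])
ys=np.arange(-168,169,2)*1e-3; r=rectify(g,t,np.arange(40,80)*1e-3,ys,.034).mean(0)
print("rim y",[(int(round(x*1e3)),int(v)) for x,v in zip(ys,r) if abs(x)>.138])
# dots in both views
for nm,S_ in(("top",t),("side",s)):
    c=S_["color"].astype(int)
    for d,pt,m in(("green",(-.09,.145),(c[...,1]>c[...,0]*1.4)&(c[...,1]>c[...,2]*1.3)),("red",(.026,-.145),(c[...,0]>c[...,1]*1.8)&(c[...,0]>c[...,2]*1.8))):
        u=proj(S_,tf(np.array([pt]),*case,.034))[0]; yy,xx=np.nonzero(m); k=np.hypot(xx-u[0],yy-u[1])<6
        print(nm,d,"pred",u.round(2),"seen",(xx[k].mean(),yy[k].mean()) if k.any() else None)
print(ctrl.get_obs()["moment"])
```

```text
oxi x-profile for y -28 -14 [(-90, 80), (-88, 62), (-86, 49), (-84, 39), (-82, 34), (-80, 33), (-78, 34), (-76, 35), (-74, 34), (-72, 33), (-70, 34), (-68, 43), (-66, 48), (-64, 49), (-62, 49), (-60, 49), (-58, 48), (-56, 49), (-54, 48), (-52, 48), (-50, 47), (-48, 46), (-46, 48), (-44, 50), (-42, 49), (-40, 49), (-38, 50), (-36, 49), (-34, 48), (-32, 48), (-30, 47), (-28, 48), (-26, 46), (-24, 38), (-22, 28), (-20, 24), (-18, 26), (-16, 30), (-14, 33), (-12, 33), (-10, 33)]
oxi x-profile for y -5 5 [(-90, 81), (-88, 61), (-86, 47), (-84, 39), (-82, 33), (-80, 33), (-78, 33), (-76, 33), (-74, 34), (-72, 37), (-70, 42), (-68, 49), (-66, 56), (-64, 62), (-62, 64), (-60, 64), (-58, 65), (-56, 65), (-54, 64), (-52, 63), (-50, 62), (-48, 63), (-46, 64), (-44, 63), (-42, 64), (-40, 63), (-38, 62), (-36, 62), (-34, 63), (-32, 64), (-30, 64), (-28, 63), (-26, 53), (-24, 43), (-22, 37), (-20, 34), (-18, 33), (-16, 32), (-14, 33), (-12, 34), (-10, 34)]
oxi x-profile for y 10 20 [(-90, 80), (-88, 60), (-86, 47), (-84, 37), (-82, 33), (-80, 33), (-78, 34), (-76, 33), (-74, 33), (-72, 36), (-70, 
[... 2943 characters left out ...]
-166, 143), (-164, 142), (-162, 140), (-160, 139), (-158, 141), (-156, 147), (-154, 156), (-152, 159), (-150, 150), (-148, 115), (-146, 72), (-144, 44), (-142, 35), (-140, 33), (140, 30), (142, 33), (144, 50), (146, 89), (148, 134), (150, 152), (152, 150), (154, 129), (156, 104), (158, 90), (160, 86), (162, 85), (164, 86), (166, 89), (168, 103)]
top green pred [207.95 206.01] seen None
top red pred [304.42 181.25] seen (np.float64(304.2307692307692), np.float64(181.07692307692307))
side green pred [252.1  221.71] seen (np.float64(252.33333333333334), np.float64(220.66666666666666))
side red pred [282.35 175.88] seen (np.float64(282.8), np.float64(175.4))
[ 0.14522835 -0.03633548  0.04349761]
```

```bash
cat >> h.py <<'E'
def fitpocket3(s,g,n,case,px,py):
    x,y,a=case; o=tf(np.array([[px,py]]),x,y,a,.034)[0]; u=proj(s,[o])[0]; w=h=64; box=(u-32).astype(int)
    q=g[box[1]:box[1]+h,box[0]:box[0]+w]
    def ren(v,gr=2):
        ms=[]
        for z,sh in ((.034,0),(.010,0),(.010,1)):
            m=blank(box,w,h)
            for p in shape(n,gr): fill(m,proj(s,tf(p+[v[0],v[1]]+sh*np.array(v[2:4]),x,y,a,z)),box)
            ms.append(m)
        O,F,L=ms; return [down(O*F*L),down(O*F*(1-L)),down(O*(1-F))]
    roi=sum(ren([px,py,0,0],8))>.5
    return fit(lambda v:-r2(q,ren(v),roi),[px,py,-.001,.012],[.003]*4)
E
python3 - <<'E'
from ov import *
from plant import ctrl
t=ctrl.snapshot("top"); g=cv2.imread("pics/top0.png").astype(np.float32).mean(2)
case=[.59352,-.01769,-.11387]
for n,p in dict(oximeter=[-.045,.075],reader=[.033,-.075],thermometer=[-.046,-.073],otoscope=[.042,.072]).items():
    for dx in(0,.003):
        f,q=fitpocket3(t,g,n,case,p[0]-dx,p[1]+dx); print(n,(f*1e3).round(2),q.round(4),tf(f[None,:2],*case,.01)[0].round(4))
E
python3 mv.py 0.5574 0.0620 0.0616 -96.5
```

```text
oximeter [-49.49  70.37   6.59  14.79] 0.9466 [0.5523 0.0578 0.01  ]
oximeter [-49.47  70.34   6.68  15.25] 0.9468 [0.5524 0.0578 0.01  ]
reader [ 31.85 -73.46  -3.69  14.51] 0.9221 [ 0.6168 -0.0943  0.01  ]
reader [ 31.69 -73.85  -3.6   14.52] 0.9262 [ 0.6166 -0.0947  0.01  ]
thermometer [-48.92 -76.87   4.59  14.18] 0.88 [ 0.5362 -0.0885  0.01  ]
thermometer [-49.24 -77.43   4.94  14.16] 0.8753 [ 0.5358 -0.089   0.01  ]
otoscope [42.02 66.65 -4.12 15.54] 0.8924 [0.6428 0.0438 0.01  ]
otoscope [39.86 67.03  5.11 14.43] 0.7495 [0.6407 0.0444 0.01  ]
t 6.9 pos [0.5495 0.058  0.0615] rpy [ 1.7996e+02 -2.0000e-02 -9.6420e+01] F [-0.3 -0.6 -1.1] open 0.0474 gf 29.4
rot [ 0.0007 -0.0004  0.0014] shift cm [-0.482 -0.738 -0.009] dist 0.88
```

```bash
sed -e 's/def fitpocket3(s,g,n,case,px,py):/def fitpocket4(s,g,n,case,px,py,d):/' -n -e '/def fitpocket4/p' h.py >/dev/null
python3 - <<'E'
src=open("h.py").read(); i=src.index("def fitpocket3"); f=src[i:]
f=f.replace("fitpocket3(s,g,n,case,px,py)","fitpocket4(s,g,n,case,px,py,d)").replace("np.array(v[2:4])","np.array(d)").replace("[px,py,0,0]","[px,py]").replace("[px,py,-.001,.012],[.003]*4","[px,py],[.003]*2")
open("h.py","a").write(f)
E
python3 - <<'E'
from ov import *
from plant import ctrl
t=ctrl.snapshot("top"); g=cv2.imread("pics/top0.png").astype(np.float32).mean(2)
case=[.59352,-.01769,-.11387]
for n,p in dict(oximeter=[-.045,.075],reader=[.033,-.075],thermometer=[-.046,-.073],otoscope=[.042,.072]).items():
    for dx in(0,.004):
        f,q=fitpocket4(t,g,n,case,p[0]-dx,p[1]-dx,(-.0038,.0148)); print(n,(f*1e3).round(2),q.round(4),tf(f[None,:2],*case,.01)[0].round(4))
E
```

```text
oximeter [-45.72  71.02] 0.936 [0.5562 0.0581 0.01  ]
oximeter [-45.25  70.86] 0.9345 [0.5566 0.0579 0.01  ]
reader [ 31.76 -73.84] 0.9213 [ 0.6167 -0.0947  0.01  ]
reader [ 32.15 -74.08] 0.9171 [ 0.617  -0.0949  0.01  ]
thermometer [-45.71 -77.64] 0.918 [ 0.5393 -0.0896  0.01  ]
thermometer [-45.52 -77.62] 0.9146 [ 0.5395 -0.0896  0.01  ]
otoscope [41.94 66.71] 0.8908 [0.6428 0.0438 0.01  ]
otoscope [41.7 66.9] 0.8912 [0.6426 0.044  0.01  ]
```

Run:
```python
from ov import *
from plant import ctrl
t=ctrl.snapshot("top"); g=cv2.imread("pics/top0.png").astype(np.float32).mean(2)
case=[.59352,-.01769,-.11387]
def R_(cx,cy,hx,hy,z,k):
    xs=np.arange(cx+hx,cx-hx,-1/k)*1e-3; ys=np.arange(cy+hy,cy-hy,-1/k)*1e-3
    X,Y=np.meshgrid(xs,ys,indexing="ij"); uv=proj(t,tf(np.c_[X.ravel(),Y.ravel()],*case,z)).astype(np.float32).reshape(*X.shape,2)
    r=cv2.remap(g,uv[...,0],uv[...,1],cv2.INTER_NEAREST); r=np.clip((r-15)*4.5,0,255).astype(np.uint8); r=cv2.cvtColor(r,cv2.COLOR_GRAY2BGR)
    for q in range(-150,151,10):
        c=(0,255,255) if q%50==0 else (0,120,0)
        i=int((cx+hx-q)*k); j=int((cy+hy-q)*k)
        if 0<=i<r.shape[0]: cv2.line(r,(0,i),(r.shape[1],i),c,1)
        if 0<=j<r.shape[1]: cv2.line(r,(j,0),(j,r.shape[0]),c,1)
    return r
a=R_(-46,72,36,50,.034,4); b=R_(44,-74,50,70,.034,4)
h=max(a.shape[0],b.shape[0]); a=cv2.copyMakeBorder(a,0,h-a.shape[0],0,0,cv2.BORDER_CONSTANT)
o=np.hstack([a,b])[:, :800]; print(a.shape,b.shape); cv2.imwrite("pics/r1.png",cv2.resize(np.hstack([a,b]),None,fx=.83,fy=.83,interpolation=cv2.INTER_AREA))
```

```text
(400, 400, 3) (400, 560, 3)
```

View pics/r1.png

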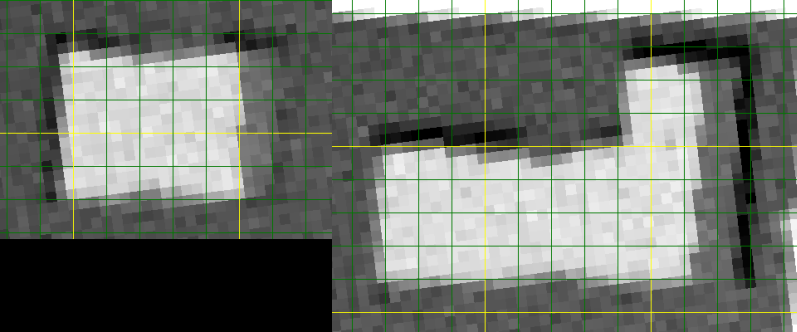

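>>> play_rows --commands '[[[0,0,0,-0.12,-0.35,0,3.5],[0,0,0,-0.25,-0.7,0,3.5],[0,0,0,-0.25,-0.7,0.3,3.5],[0,0,0,-0.25,-0.7,0.6,3.5],[0,0,0,-0.25,-0.7,0.9,3.5],[0,0,0,-0.25,-0.7,1.1,3.5],[0,0,0,-0.25,-0.7,1.3,3.5],[0,0,0,-0.25,-0.7,1.3,3.5]]]'

```text
clock: 7.67
tool_pos: [0.5566, 0.0597, 0.0484]
orientation: [180.0, -0.0, -96.4]
force: [0.5, -0.8, -1.3]
opening: 0.0474
gripper_force: 29.4
```

No contact: now below the earlier contact height. Continue down.

>>> play_rows --commands '[[[0,0,0,0,0,0.2,3.5],[0,0,0,0,0,0.4,3.5],[0,0,0,0,0,0.6,3.5],[0,0,0,0,0,0.7,3.5],[0,0,0,0,0,0.7,3.5]]]'

```text
clock: 8.08
tool_pos: [0.5586, 0.0603, 0.0425]
orientation: [-179.8, 0.1, -96.4]
force: [6.4, -0.9, 0.7]
opening: 0.0472
gripper_force: 29.3
```

>>> play_rows --commands '[[[0,0,0,0,0,0,5.2],[0,0,0,0,0,0,6.5],[0,0,0,0,0,0,6.5],[0,0,0,0,0,-1.5,6.5],[0,0,0,0,0,-4,6.5],[0,0,0,0,0,-5.5,3],[0,0,0,0,0,-5.5,0],[0,0,0,0,0,-5.5,0]]]'

```text
clock: 8.75
tool_pos: [0.5568, 0.0599, 0.0975]
orientation: [-180.0, 0.0, -96.4]
force: [-0.6, -0.8, -0.9]
opening: 0.0507
gripper_force: 0.0
```

```bash
python3 mv.py 0.5565 0.0582 0.072 -96.5;  python3 - <<'E'
from ov import *
from plant import ctrl
s=ctrl.snapshot("side")
for z in(.01,.017,.023,.03): print(z,fitbox(s,"oximeter",.5565,.0582,-.1139,z))
E
```

```text
t 8.75 pos [0.5568 0.0599 0.0975] rpy [-1.7997e+02  5.0000e-02 -9.6430e+01] F [-0.6 -0.8 -0.9] open 0.0507 gf 0.0
rot [-0.0006  0.0008  0.0012] shift cm [0.178 0.012 2.55 ] dist 2.56
0.01 (array([ 0.56767564,  0.04554927, -0.0633838 ]), np.float64(0.6014159177213638))
0.017 (array([ 0.56170771,  0.05295182, -0.03781159]), np.float64(0.5871229024231942))
0.023 (array([ 0.55694785,  0.05823913, -0.06799295]), np.float64(0.5684303107372772))
0.03 (array([ 0.55135846,  0.066156  , -0.05574101]), np.float64(0.5444186796204159))
```

>>> play_rows --commands '[[[0,0,0,0.18,0,0,0],[0,0,0,0.18,0,0,0],[0,0,0,0.18,0,0,0],[0,0,0,0.18,0,1.5,0],[0,0,0,0.18,0,2.5,0],[0,0,0,0.18,0,2.9,0],[0,0,0,0.18,0,3.1,0],[0,0,0,0.18,0,3.1,0]]]'

```text
clock: 9.47
tool_pos: [0.5563, 0.0578, 0.0654]
orientation: [179.9, -0.1, -96.4]
force: [-0.7, -0.3, 0.9]
opening: 0.0003
gripper_force: 0.3
```

>>> play_rows --commands '[[[0,0,0,0,0,0.2,0],[0,0,0,0,0,0.4,0],[0,0,0,0,0,0.6,0],[0,0,0,0,0,0.8,0],[0,0,0,0,0,1.0,0],[0,0,0,0,0,1.1,0],[0,0,0,0,0,1.2,0],[0,0,0,0,0,1.2,0]]]'

```text
clock: 10.13
tool_pos: [0.556, 0.0579, 0.0546]
orientation: [179.9, -0.0, -96.4]
force: [-7.3, 1.6, 11.3]
opening: 0.0004
gripper_force: 5.8
```

>>> play_rows --commands '[[[0,0,0,0,0,0.1,0],[0,0,0,0,0,0.15,0],[0,0,0,0,0,0.2,0],[0,0,0,0,0,0.2,0]]]'

```text
clock: 10.47
tool_pos: [0.5559, 0.058, 0.0543]
orientation: [180.0, -0.0, -96.4]
force: [-14.3, 1.8, 29.0]
opening: 0.0006
gripper_force: 14.7
```

>>> play_rows --commands '[[[0,0,0,0,0,-1.5,0],[0,0,0,0,0,-5,4],[0,0,0,0,0,-9,8.7],[0,0,0,1,0.2,-12,8.7],[0,0,0,4,0.3,-13,8.7],[0,0,0,8,0.3,-13,8.7],[0,0,0,12,0.3,-13,8.7],[0,0,0,14,0.3,-13,8.7]]]'

```text
clock: 11.13
tool_pos: [0.5373, -0.0834, 0.1823]
orientation: [-180.0, 0.0, -96.5]
force: [0.3, -0.6, -0.2]
opening: 0.042
gripper_force: 0.0
```

```bash
sed -i 's/B,T=tf(P,\*v,z0),tf/B,T=tf(P,*v,z0+.009),tf/' h.py
python3 - <<'E'
from ov import *
from plant import ctrl
s=ctrl.snapshot("side"); t=ctrl.snapshot("top")
print("reader side",fitbox(s,"reader",.6105,-.306,-.4135)); 
for d in(0,.003): print("reader top",fitbox(t,"reader",.6105+d,-.306+d,-.4135+d*10))
for z in(.01,.023): print("oxi side",z,fitbox(s,"oximeter",.5565,.0582,-.1139,z),"top",fitbox(t,"oximeter",.5565,.0582,-.1139,z))
E
python3 mv.py 0.6105 -0.306 0.15 -113.7
```

```text
reader side (array([ 0.60691075, -0.30998732, -0.43646966]), np.float64(0.6528464899358323))
reader top (array([ 0.61061017, -0.30597787, -0.41432522]), np.float64(0.9471884542141197))
reader top (array([ 0.61043833, -0.30597357, -0.41311512]), np.float64(0.946976035140534))
oxi side 0.01 (array([ 0.5563343 ,  0.05780359, -0.12480213]), np.float64(0.444655202521398)) top (array([0.52117946, 0.09059598, 0.08252629]), np.float64(0.05909086423147436))
oxi side 0.023 (array([ 0.55718571,  0.05760251, -0.06559   ]), np.float64(0.4488684725162394)) top (array([0.5191145 , 0.10199458, 0.01647618]), np.float64(0.06163033924262962))
t 11.23 pos [ 0.5374 -0.0835  0.1819] rpy [ 1.7998e+02 -1.0000e-02 -9.6610e+01] F [-0.4  0.5  0.2] open 0.0498 gf 0.0
rot [ 3.000e-04 -2.000e-04  2.983e-01] shift cm [21.265 -9.826  3.187] dist 23.64
```

>>> play_rows --commands '[[[0,0,0.1,3.6,-1.7,0,8.7],[0,0,0.2,7.2,-3.4,0,8.7],[0,0,0.298,10.8,-5,0,8.7],[0,0,0.298,14.4,-6.7,1,8.7],[0,0,0.298,18,-8.4,2,8.7],[0,0,0.298,21.2,-9.85,3,8.7],[0,0,0.298,21.2,-9.85,5,8.7],[0,0,0.298,21.2,-9.85,7,8.7]]]'

```text
clock: 11.9
tool_pos: [0.6129, -0.3043, 0.1104]
orientation: [-180.0, -0.0, -113.6]
force: [0.3, 0.7, -0.2]
opening: 0.087
gripper_force: 0.0
```

>>> play_rows --commands '[[[0,0,0,0,0,0,8.7],[0,0,0,0,0,0,8.7],[0,0,0,0,0,0,8.7],[0,0,0,0,0,0,8.7]]]'

```text
clock: 12.23
tool_pos: [0.6135, -0.3021, 0.1138]
orientation: [-179.9, 0.0, -113.4]
force: [-0.1, 0.5, 0.2]
opening: 0.087
gripper_force: 0.0
```

```bash
python3 mv.py 0.6105 -0.306 0.02 -113.7;python3 - <<'E'
from ov import *
from plant import ctrl
s=ctrl.snapshot("side"); t=ctrl.snapshot("top")
print("oxi",fitbox(s,"oximeter",.5565,.0582,-.1139,.01),"top",fitbox(t,"oximeter",.5565,.0582,-.1139,.01))
print("reader side",fitbox(s,"reader",.6105,-.306,-.4135))
E
```

```text
t 12.23 pos [ 0.6135 -0.3021  0.1138] rpy [-1.7986e+02  1.0000e-02 -1.1342e+02] F [-0.1  0.5  0.2] open 0.087 gf 0.0
rot [-0.0025  0.0002  0.0048] shift cm [0.478 0.141 9.377] dist 9.39
oxi (array([ 0.55347033,  0.05904497, -0.12420854]), np.float64(0.6098950176194547)) top (array([ 0.5596637 ,  0.05983586, -0.11531899]), np.float64(0.3393370155947689))
reader side (array([ 0.61070919, -0.3095568 , -0.41881108]), np.float64(0.7907599533916084))
```

>>> play_rows --commands '[[[0,0,0.005,0.47,0.14,3,8.7],[0,0,0.005,0.47,0.14,6,8.7],[0,0,0.005,0.47,0.14,8,8.7],[0,0,0.005,0.47,0.14,9.3,8.7],[0,0,0.005,0.47,0.14,9.3,8.7],[0,0,0.005,0.47,0.14,9.3,8.7],[0,0,0.005,0.47,0.14,9.3,8.7]]]'

```text
clock: 12.92
tool_pos: [0.6105, -0.3065, 0.0208]
orientation: [-179.9, 0.0, -113.7]
force: [0.1, 0.7, -0.2]
opening: 0.0873
gripper_force: 0.0
```

```bash
python3 mv.py 0.6105 -0.306 0.02 -113.7
```

```text
t 12.92 pos [ 0.6105 -0.3065  0.0208] rpy [-1.7985e+02  1.0000e-02 -1.1374e+02] F [ 0.1  0.7 -0.2] open 0.0873 gf 0.0
rot [-0.0026  0.0001 -0.0007] shift cm [-0.041  0.021  0.078] dist 0.09
```

>>> play_rows --commands '[[[0,0,0,0,0,0.05,6.5],[0,0,0,0,0,0.05,4],[0,0,0,0,0,0.05,3],[0,0,0,0,0,0.05,3],[0,0,0,0,0,0.05,3],[0,0,0,0,0,0.05,3],[0,0,0,0,0,0.05,3],[0,0,0,0,0,0.05,3]]]'

```text
clock: 13.58
tool_pos: [0.6093, -0.3063, 0.0185]
orientation: [-180.0, -0.0, -113.8]
force: [0.6, -0.9, 0.6]
opening: 0.0419
gripper_force: 30.0
```

```bash
python3 mv.py 0.617 -0.0945 0.15 -96.5
```

```text
t 13.58 pos [ 0.6093 -0.3063  0.0185] rpy [-179.98   -0.   -113.77] F [ 0.6 -0.9  0.6] open 0.0419 gf 30.0
rot [-3.000e-04 -1.000e-04 -3.015e-01] shift cm [-19.688   7.831 -13.151] dist 24.94
```

>>> play_rows --commands '[[[0,0,0,0,0,-1.5,3],[0,0,0,0,0,-5,3],[0,0,0,0,0,-9,3],[0,0,-0.05,-2,0.8,-12,3],[0,0,-0.15,-5.5,2.2,-13,3],[0,0,-0.25,-9,3.6,-13,3],[0,0,-0.3,-12.5,5,-13,3],[0,0,-0.3,-16,6.4,-13,3]]]'

```text
clock: 14.25
tool_pos: [0.6147, -0.1324, 0.1487]
orientation: [-180.0, 0.0, -96.4]
force: [0.4, 0.0, -0.9]
opening: 0.0418
gripper_force: 30.0
```

>>> play_rows --commands '[[[0,0,0,0,0,0,3],[0,0,0,0,0,0,3],[0,0,0,0,0,0,3]]]'

```text
clock: 14.5
tool_pos: [0.615, -0.1337, 0.1483]
orientation: [180.0, -0.0, -96.5]
force: [0.3, -0.5, -1.7]
opening: 0.0417
gripper_force: 30.0
```

```bash
python3 mv.py 0.617 -0.0952 0.07 -96.5
```

```text
t 14.5 pos [ 0.615  -0.1337  0.1483] rpy [179.97  -0.   -96.54] F [ 0.3 -0.5 -1.7] open 0.0417 gf 30.0
rot [ 0.0004 -0.0001 -0.0007] shift cm [-3.846  0.236  7.83 ] dist 8.73
```

>>> play_rows --commands '[[[0,0,0,-1.5,0.1,0,3],[0,0,0,-3,0.2,2,3],[0,0,0,-3.85,0.24,4.5,3],[0,0,0,-3.85,0.24,7,3],[0,0,0,-3.85,0.24,8.8,3],[0,0,0,-3.85,0.24,8.8,3],[0,0,0,-3.85,0.24,8.8,3],[0,0,0,-3.85,0.24,8.8,3]]]'

```text
clock: 15.17
tool_pos: [0.6179, -0.0962, 0.0615]
orientation: [-179.9, -0.0, -96.6]
force: [-0.3, 0.3, -0.7]
opening: 0.0418
gripper_force: 30.0
```

```bash
python3 mv.py 0.617 -0.0952 0.047 -96.5;python3 - <<'E'
from ov import *
from plant import ctrl
s=ctrl.snapshot("side"); z=ctrl.get_obs()["tool_pos"][2]-.0185
print("reader side",fitbox(s,"reader",.617,-.0945,-.1138,z))
t=ctrl.snapshot("top"); print("reader top",fitbox(t,"reader",.617,-.0945,-.1138,z))
E
```

```text
t 15.17 pos [ 0.6179 -0.0962  0.0615] rpy [-1.7994e+02 -1.0000e-02 -9.6640e+01] F [-0.3  0.3 -0.7] open 0.0418 gf 30.0
rot [-0.0011 -0.0002 -0.0024] shift cm [-0.088  0.107  1.446] dist 1.45
reader side (array([ 0.61624671, -0.09849378, -0.06232626]), np.float64(0.4310371656778327))
reader top (array([ 0.61717775, -0.11094997,  0.05548944]), np.float64(0.20129579009705123))
```

Lower gently to the lips.

>>> play_rows --commands '[[[0,0,0,-0.09,0.1,0.3,3],[0,0,0,-0.09,0.1,0.6,3],[0,0,0,-0.09,0.1,0.9,3],[0,0,0,-0.09,0.1,1.1,3],[0,0,0,-0.09,0.1,1.3,3],[0,0,0,-0.09,0.1,1.45,3],[0,0,0,-0.09,0.1,1.45,3]]]'

```text
clock: 15.85
tool_pos: [0.6171, -0.0944, 0.0459]
orientation: [-179.9, 0.0, -96.6]
force: [2.7, 0.3, -1.3]
opening: 0.042
gripper_force: 30.0
```

>>> play_rows --commands '[[[0,0,0,0,0,0.2,3],[0,0,0,0,0,0.35,3],[0,0,0,0,0,0.35,5],[0,0,0,0,0,0.35,6.2],[0,0,0,0,0,0.35,6.2],[0,0,0,0,0,-1.5,6.2],[0,0,0,0,0,-4,4],[0,0,0,0,0,-5,0]]]'

```text
clock: 16.52
tool_pos: [0.617, -0.0946, 0.0985]
orientation: [-179.9, -0.0, -96.6]
force: [0.2, 0.3, 0.5]
opening: 0.0532
gripper_force: 0.0
```

```bash
python3 mv.py 0.617 -0.0945 0.067 -96.5
```

```text
t 16.52 pos [ 0.617  -0.0946  0.0985] rpy [-1.7989e+02 -1.0000e-02 -9.6560e+01] F [0.2 0.3 0.5] open 0.0532 gf 0.0
rot [-0.0019 -0.0002 -0.001 ] shift cm [-0.008  0.01   3.154] dist 3.15
```

>>> play_rows --commands '[[[0,0,0,0,0,0,0],[0,0,0,0,0,0,0],[0,0,0,0,0,0,0],[0,0,0,0,0,1.5,0],[0,0,0,0,0,2.5,0],[0,0,0,0,0,2.9,0],[0,0,0,0,0,3.1,0],[0,0,0,0,0,3.2,0]]]'

```text
clock: 17.18
tool_pos: [0.6173, -0.0945, 0.0639]
orientation: [-179.9, -0.0, -96.6]
force: [2.7, -1.1, 4.4]
opening: 0.0025
gripper_force: 2.1
```

>>> play_rows --commands '[[[0,0,0,0,0,0.2,0],[0,0,0,0,0,0.4,0],[0,0,0,0,0,0.6,0],[0,0,0,0,0,0.8,0],[0,0,0,0,0,1.0,0],[0,0,0,0,0,1.15,0],[0,0,0,0,0,1.3,0],[0,0,0,0,0,1.35,0]]]'

```text
clock: 17.85
tool_pos: [0.6197, -0.0946, 0.0542]
orientation: [-179.6, -0.0, -96.5]
force: [-1.5, 0.8, 23.8]
opening: 0.0
gripper_force: 12.4
```

>>> play_rows --commands '[[[0,0,0,0,0,-2,0],[0,0,0,0,0,-6,4],[0,0,0,0,0,-10,8.7],[0,0,0,3,2,-12,8.7],[0,0,0,6,4,-13,8.7],[0,0,0,9,7,-13,8.7],[0,0,0,12,10,-13,8.7],[0,0,0,15,13,-13,8.7]]]'

```text
clock: 18.52
tool_pos: [0.4693, -0.2277, 0.1802]
orientation: [179.9, 0.0, -96.6]
force: [-0.2, -0.3, 0.3]
opening: 0.0414
gripper_force: 0.0
```

>>> play_rows --commands '[[[0,0,0,3,1.5,0,8.7],[0,0,0,6,3,0,8.7],[0,0,0,8,3.5,0,8.7],[0,0,0,8,3.5,0,8.7]]]'

```text
clock: 18.85
tool_pos: [0.4252, -0.3047, 0.1802]
orientation: [179.9, 0.0, -96.8]
force: [-0.1, 0.3, 0.9]
opening: 0.0678
gripper_force: 0.0
```

```bash
python3 mv.py 0.42 0 0.2 -96.5
python3 - <<'E'
from ov import *
from plant import ctrl
s=ctrl.snapshot("side"); t=ctrl.snapshot("top"); case=[.59352,-.01769,-.11387]
for n,p in(("oximeter",(.5565,.0582)),("reader",(.617,-.0945))):
    for z in(.01,.023): print(n,z,"top",fitbox(t,n,*p,-.1139,z,st=(.002,.002,.02)),"side",fitbox(s,n,*p,-.1139,z,st=(.002,.002,.02)))
P=sum([objpolys(t,n,*p,-.1139,.01,.054) for n,p in(("oximeter",(.5565,.0582)),("reader",(.617,-.0945)))],[])
# stand/pen polys: stand top, collar, cap
st=(.4226,-.0007)
A=tile(t,proj(t,[[*st,.1]])[0],40,50,10,[])
B=tile(t,proj(t,[[.58,-.02,.04]])[0],80,100,5,P)
cv2.imwrite("pics/p1.png",np.hstack([A,B]))
u=proj(t,[[*st,.1]])[0]; print("tile origin",(u-[20,25]).astype(int))
E
```

```text
t 18.85 pos [ 0.4252 -0.3047  0.1802] rpy [ 1.7991e+02  2.0000e-02 -9.6770e+01] F [-0.1  0.3  0.9] open 0.0678 gf 0.0
rot [ 0.0015  0.0003 -0.0047] shift cm [-30.199   4.111  -1.964] dist 30.54
oximeter 0.01 top (array([ 0.55540119,  0.05847103, -0.10974934]), np.float64(0.5401763156376278)) side (array([ 0.55692721,  0.05687623, -0.09948921]), np.float64(0.2451674556905591))
oximeter 0.023 top (array([ 0.55460163,  0.05965099, -0.10963442]), np.float64(0.5483997943050032)) side (array([ 0.55770218,  0.05678977, -0.08611047]), np.float64(0.22457552965669625))
reader 0.01 top (array([ 0.617 , -0.0945, -0.1139]), np.float64(0.8889293300295583)) side (array([ 0.61612309, -0.09459474, -0.11311012]), np.float64(0.5445902541631293))
reader 0.023 top (array([ 0.61517862, -0.09277662, -0.11122027]), np.float64(0.8876543760393634)) side (array([ 0.61816483, -0.09729917, -0.08659554]), np.float64(0.5804467593407446))
tile origin [231 214]
```

View pics/p1.png

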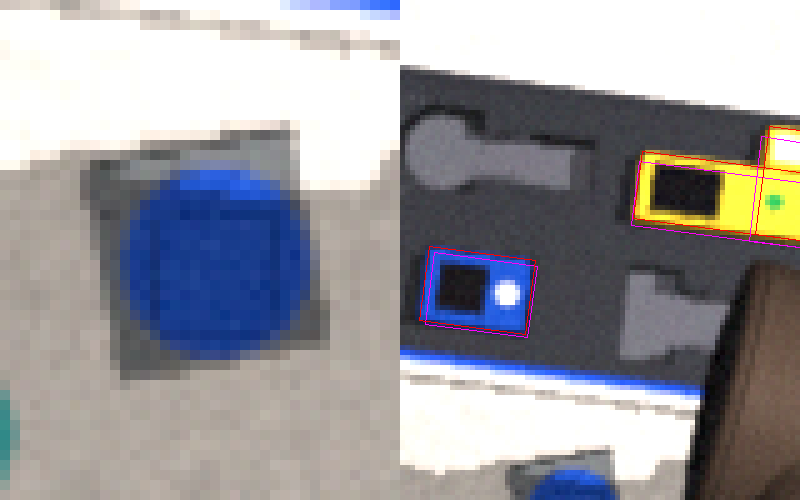

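Run:
```python
from ov import *
from plant import ctrl
im=[ctrl.snapshot("top") for _ in range(4)]; t=im[0]
c=np.mean([i["color"].astype(np.float32) for i in im],0); box=np.array([231,214]); w,h=40,50
B=c[box[1]:box[1]+h,box[0]:box[0]+w]; q=B[...,2]-B[...,0]; g=B[...,2]
def disc_(x,y): return tf(disc(28,0),x,y,0,.091)
def R1(v): m=blank(box,w,h); fill(m,proj(t,disc_(*v)),box); return [down(m)]
allr=np.ones((h,w),bool)
print("collar",fit(lambda v:-r2(q,R1(v),allr),[.4226,-.003],[.004,.004]))
x0=fit(lambda v:-r2(q,R1(v),allr),[.4226,-.003],[.004,.004])[0]
roi=cv2.erode(R1(x0)[0],np.ones((3,3)))>.95
def ring(v):
    m=blank(box,w,h); fill(m,proj(t,tf(rect(-17,17,-17,17),*v,.135)),box)
    m2=blank(box,w,h); fill(m2,proj(t,tf(rect(-15,15,-15,15),*v,.135)),box); return [down(m),down(m-m2)]
for a in np.deg2rad([-40,-25,-15,-5,5,15,25,40]):
    f,r=fit(lambda v:-r2(g,ring(v),roi),[x0[0],x0[1],a],[.003,.003,.08]); print(np.rad2deg(a).round(),f.round(4),np.rad2deg(f[2]).round(1),round(r,3))
# stand
k=lambda u,v,z:unproj(t,[np.array([u,v])/10-.5+box],z)[0,:2]
P=[k(93,160,.085),k(295,128,.085),k(330,340,.085),k(122,380,.085)]
print("stand",np.array(P).round(4).tolist(),np.mean(P,0)); d=P[0]-P[1]; print(np.rad2deg(np.arctan2(d[1],d[0])), [np.linalg.norm(P[i]-P[i-1]) for i in range(4)])
```

```text
collar (array([ 0.42139942, -0.00326001]), np.float64(0.8506954695171444))
-40.0 [ 0.4204 -0.0019 -0.6203] -35.5 0.074
-25.0 [ 0.4203 -0.0028  0.0239] 1.4 0.346
-15.0 [ 0.4201 -0.0028  0.0149] 0.9 0.346
-5.0 [ 0.4201 -0.0028  0.0097] 0.6 0.344
5.0 [ 0.42   -0.0029  0.0242] 1.4 0.341
15.0 [ 0.42   -0.0026  0.0135] 0.8 0.344
25.0 [ 4.223e-01 -2.800e-03 -3.000e-04] -0.0 0.266
40.0 [ 0.4197 -0.0009  0.7538] 43.2 0.065
stand [[0.4504, 0.034], [0.4608, -0.026], [0.3984, -0.0372], [0.3858, 0.0242]] [ 0.42384273 -0.00125948]
99.80044818906602 [np.float64(0.06533481568081852), np.float64(0.06086130518721582), np.float64(0.06333454828981386), np.float64(0.06271239264135137)]
```

>>> play_rows --commands '[[[0,0,0,-2,0.2,-1,5.6],[0,0,-0.05,-6,0.7,-2,5.6],[0,0,-0.1,-10,1.3,-2,5.6],[0,0,-0.136,-14,1.9,-2,5.6],[0,0,-0.136,-18,2.5,-2,5.6],[0,0,-0.136,-22,3,-2,5.6],[0,0,-0.136,-26,3.6,-2,5.6],[0,0,-0.136,-29,4,-2,5.6]]]'

```text
clock: 19.82
tool_pos: [0.4208, -0.0067, 0.2008]
orientation: [-179.9, 0.0, -88.7]
force: [0.3, 0.3, 0.3]
opening: 0.0558
gripper_force: 0.0
```

>>> play_rows --commands '[[[0,0,0,0,0,0,5.6],[0,0,0,0,0,0,5.6],[0,0,0,0,0,0,5.6]]]'

```text
clock: 20.07
tool_pos: [0.4212, -0.0093, 0.2004]
orientation: [180.0, -0.0, -88.7]
force: [-0.9, -0.4, -1.0]
opening: 0.0562
gripper_force: 0.0
```

```bash
python3 mv.py 0.4208 -0.003 0.094 -89
```

```text
t 20.07 pos [ 0.4212 -0.0093  0.2004] rpy [179.99  -0.   -88.67] F [-0.9 -0.4 -1. ] open 0.0562 gf 0.0
rot [ 0.0002 -0.      0.0058] shift cm [-0.628  0.021 10.643] dist 10.66
```

>>> play_rows --commands '[[[0,0,0,-0.63,0.02,0,5.6],[0,0,0,-0.63,0.02,3,5.6],[0,0,0,-0.63,0.02,6,5.6],[0,0,0,-0.63,0.02,8.5,5.6],[0,0,0,-0.63,0.02,10,5.6],[0,0,0,-0.63,0.02,10.55,5.6],[0,0,0,-0.63,0.02,10.55,5.6],[0,0,0,-0.63,0.02,10.55,5.6]]]'

```text
clock: 20.73
tool_pos: [0.4214, -0.0039, 0.0954]
orientation: [-180.0, -0.0, -88.8]
force: [0.5, -0.3, 0.1]
opening: 0.0561
gripper_force: 0.0
```

>>> play_rows --commands '[[[0,0,0,0,0,0,4],[0,0,0,0,0,0,2],[0,0,0,0,0,0,1],[0,0,0,0,0,0,1],[0,0,0,0,0,0,1],[0,0,0,0,0,0,1],[0,0,0,0,0,0,1]]]'

```text
clock: 21.32
tool_pos: [0.4213, -0.0034, 0.0955]
orientation: [-180.0, 0.0, -88.8]
force: [-2.6, 0.1, 6.5]
opening: 0.0336
gripper_force: 30.0
```

>>> play_rows --commands '[[[0,0,0,0,0,0,4.5],[0,0,0,0,0,0,5],[0,0,0,0,0,0.15,5],[0,0,0,0,0,0.3,5],[0,0,0,0,0,0.3,5],[0,0,0,0,0,0.3,5],[0,0,0,0,0,0.3,5]]]'

```text
clock: 21.9
tool_pos: [0.4209, -0.0036, 0.0918]
orientation: [180.0, -0.0, -88.8]
force: [-0.3, 0.3, -0.2]
opening: 0.0507
gripper_force: 0.0
```

>>> play_rows --commands '[[[0,0,0,0,0,0,4],[0,0,0,0,0,0,2],[0,0,0,0,0,0,1],[0,0,0,0,0,0,1],[0,0,0,0,0,0,1],[0,0,0,0,0,0,1],[0,0,0,0,0,0,1]]]'

```text
clock: 22.48
tool_pos: [0.421, -0.0036, 0.092]
orientation: [-180.0, 0.0, -88.8]
force: [0.9, 0.0, -0.1]
opening: 0.0337
gripper_force: 30.0
```

Run:
```python
from ov import *
from plant import ctrl
s=ctrl.snapshot("side"); x,y=.421,-.0036
P=[]
for z in(.015,.091,.127,.135): 
    k=disc(28,0) if z==.091 else rect(-17,17,-17,17) if z>.12 else disc(9,0)
    P.append((proj(s,tf(k,x,y,0,z)),(0,0,255)))
P.append((proj(s,tf(rect(-32,32,-32,32),.4238,-.0013,np.deg2rad(9.8),.085)),(0,255,0)))
P.append((proj(s,[[x,y,.092],[x,y,.111]]),(255,0,255)))
cv2.imwrite("pics/q1.png",tile(s,proj(s,[[x,y,.11]])[0],48,48,12,P))
```

```text
(no output)
```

View pics/q1.png

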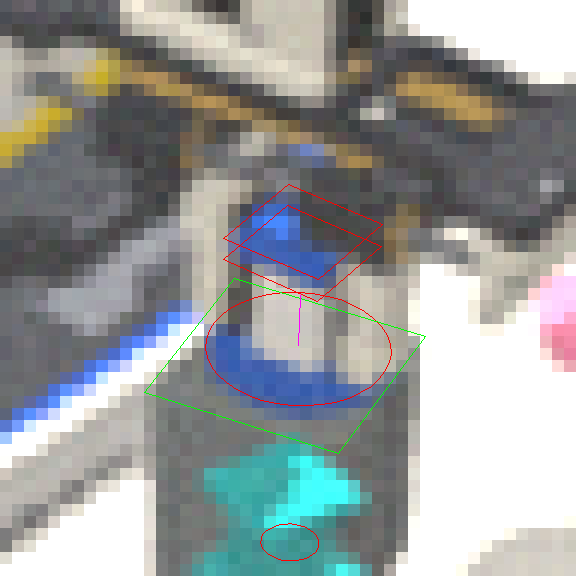

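>>> play_rows --commands '[[[0,0,0,0,0,0,4],[0,0,0,0,0,0,4.5],[0,0,0,0,0,-1,4.5],[0,0,0,0,0,-1.9,4.5],[0,0,0,0,0,-1.9,4],[0,0,0,0,0,-1.9,2.5],[0,0,0,0,0,-1.9,2.5],[0,0,0,0,0,-1.9,2.5]]]'

```text
clock: 23.2
tool_pos: [0.4209, -0.0036, 0.1107]
orientation: [180.0, -0.0, -88.8]
force: [-0.6, 0.1, 1.9]
opening: 0.0336
gripper_force: 30.0
```

>>> play_rows --commands '[[[0,0,0,0,0,0,2.5],[0,0,0,0,0,0,2.5],[0,0,0,0,0,-0.5,2.5],[0,0,0,0,0,-1,2.5],[0,0,0,0,0,-1,2.5]]]'

```text
clock: 23.62
tool_pos: [0.4214, -0.0035, 0.1218]
orientation: [-179.9, 0.0, -88.8]
force: [-0.1, 0.5, -1.4]
opening: 0.0333
gripper_force: 30.0
```

>>> play_rows --commands '[[[0,0,0,0,0,-2,2.5],[0,0,0,0,0,-4.5,2.5],[0,0,0,0,0,-7,2.5],[0,0,0,0,0,-9,2.5],[0,0,0,-1.5,-1.1,-9,2.5],[0,0,0,-4,-3,-9,2.5],[0,0,0,-6.5,-4.8,-9,2.5],[0,0,0,-9,-6.65,-9,2.5]]]'

```text
clock: 24.28
tool_pos: [0.4861, 0.089, 0.2111]
orientation: [-180.0, 0.0, -88.8]
force: [0.1, 0.2, -0.6]
opening: 0.0335
gripper_force: 30.0
```

>>> play_rows --commands '[[[0,0,0,-2,-1.5,0,2.5],[0,0,0,-4,-3,0,2.5],[0,0,0,-4.8,-3.55,0,2.5],[0,0,0,-4.8,-3.55,0,2.5],[0,0,0,-4.8,-3.55,0,2.5]]]'

```text
clock: 24.7
tool_pos: [0.5196, 0.1366, 0.2101]
orientation: [179.9, -0.0, -88.8]
force: [0.3, 0.2, -1.4]
opening: 0.0336
gripper_force: 30.0
```

```bash
python3 mv.py 0.5206 0.1366 0.137
python3 - <<'E'
from ov import *
from plant import ctrl
p=ctrl.get_obs()["tool_pos"]; s=ctrl.snapshot("side"); x,y,z=p; z-=.0957
P=[(proj(s,tf(disc(9,0),x,y,0,z)),(0,0,255)),(proj(s,tf(disc(28,0),x,y,0,z+.073)),(0,0,255)),(proj(s,tf(rect(-17,17,-17,17),x,y,0,z+.12)),(0,0,255)),(proj(s,tf(rect(-100,100,-155,155),.59352,-.01769,-.11387,.034)),(0,255,255))]
cv2.imwrite("pics/q2.png",tile(s,proj(s,[[x,y,z+.04]])[0],66,66,9,P))
t=ctrl.snapshot("top")
for n,q in(("oximeter",(.5565,.0582)),("reader",(.617,-.0945))): print(n,fitbox(t,n,*q,-.1139,.01,st=(.002,.002,.02)))
E
```

```text
t 24.7 pos [0.5196 0.1366 0.2101] rpy [ 1.7991e+02 -4.0000e-02 -8.8770e+01] F [ 0.3  0.2 -1.4] open 0.0336 gf 30.0
rot [ 0.0015 -0.0007 -0.    ] shift cm [-1.000e-03 -1.100e-01  7.311e+00] dist 7.31
oximeter (array([ 0.55543519,  0.0586537 , -0.10158519]), np.float64(0.4733692047817317))
reader (array([ 0.6163416 , -0.09516985, -0.10839083]), np.float64(0.8365884234655884))
```

View pics/q2.png

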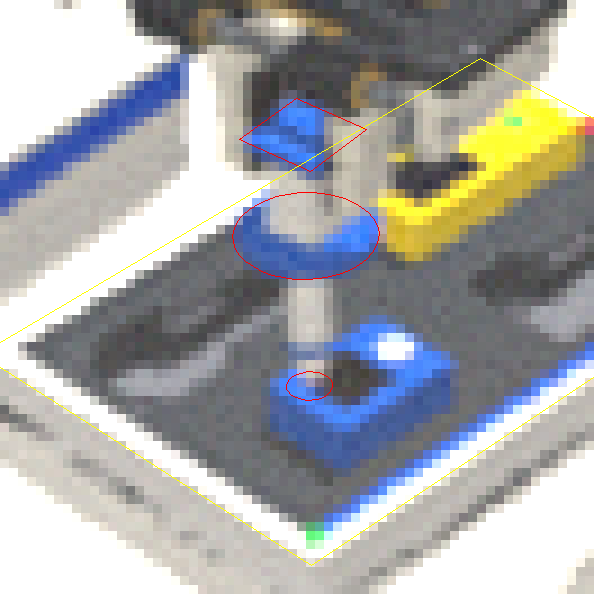

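>>> play_rows --commands '[[[0,0,0,0,-0.1,2,2.5],[0,0,0,0,-0.1,4,2.5],[0,0,0,0,-0.1,5.5,2.5],[0,0,0,0,-0.1,6.4,2.5],[0,0,0,0,-0.1,7.0,2.5],[0,0,0,0,-0.1,7.35,2.5],[0,0,0,0,-0.1,7.35,2.5],[0,0,0,0,-0.1,7.35,2.5]]]'

```text
clock: 25.47
tool_pos: [0.5214, 0.1366, 0.1382]
orientation: [-179.9, 0.0, -88.8]
force: [0.9, 0.1, -0.4]
opening: 0.0337
gripper_force: 30.0
```

>>> play_rows --commands '[[[0,0,0,0,0,0,2.5],[0,0,0,0,0,0,2.5],[0,0,0,0,0,0,2.5],[0,0,0,0,0,0,2.5]]]'

```text
clock: 25.8
tool_pos: [0.5212, 0.1366, 0.1378]
orientation: [-180.0, 0.0, -88.8]
force: [0.2, -0.2, -0.4]
opening: 0.0334
gripper_force: 30.0
```

```bash
python3 mv.py 0.4876 -0.1515 0.136; python3 mv.py .5206 .1366 .136
```

```text
t 25.8 pos [0.5212 0.1366 0.1378] rpy [-1.7997e+02  2.0000e-02 -8.8790e+01] F [ 0.2 -0.2 -0.4] open 0.0334 gf 30.0
rot [-0.0005  0.0003 -0.    ] shift cm [28.738  3.964  0.168] dist 29.01
t 25.8 pos [0.5212 0.1366 0.1378] rpy [-1.7997e+02  2.0000e-02 -8.8790e+01] F [ 0.2 -0.2 -0.4] open 0.0334 gf 30.0
rot [-0.0005  0.0003 -0.    ] shift cm [0.004 0.058 0.179] dist 0.19
```

>>> play_rows --commands '[[[0,0,0,0,0.03,0.1,2.5],[0,0,0,0,0.05,0.2,2.5],[0,0,0,0,0.05,0.25,2.5],[0,0,0,0,0.05,0.25,2.5],[0,0,0,0,0.05,0.25,2.5]]]'

```text
clock: 26.22
tool_pos: [0.5205, 0.1365, 0.1349]
orientation: [180.0, -0.0, -88.8]
force: [0.2, -0.1, -1.4]
opening: 0.0334
gripper_force: 30.0
```

>>> play_rows --commands '[[[0,0,0,0.26,0.035,0,2.5],[0,0,0,0.52,0.07,0,2.5],[0,0,0,0.78,0.105,0,2.5],[0,0,0,1.04,0.14,0,2.5],[0,0,0,1.3,0.175,0,2.5],[0,0,0,1.56,0.21,0,2.5],[0,0,0,1.82,0.245,0,2.5],[0,0,0,2.08,0.28,0,2.5]]]'

```text
clock: 26.88
tool_pos: [0.5181, 0.1154, 0.135]
orientation: [-180.0, -0.0, -88.8]
force: [0.1, -0.5, -1.2]
opening: 0.0338
gripper_force: 30.0
```

>>> play_rows --commands '[[[0,0,0,0.26,0.035,0,2.5],[0,0,0,0.52,0.07,0,2.5],[0,0,0,0.78,0.105,0,2.5],[0,0,0,1.04,0.14,0,2.5],[0,0,0,1.3,0.175,0,2.5],[0,0,0,1.56,0.21,0,2.5],[0,0,0,1.82,0.245,0,2.5],[0,0,0,2.08,0.28,0,2.5]]]'

```text
clock: 27.55
tool_pos: [0.5158, 0.0946, 0.135]
orientation: [-180.0, -0.0, -88.8]
force: [-0.5, -0.7, -2.0]
opening: 0.0337
gripper_force: 30.0
```

>>> play_rows --commands '[[[0,0,0,0.26,0.035,0,2.5],[0,0,0,0.52,0.07,0,2.5],[0,0,0,0.78,0.105,0,2.5],[0,0,0,1.04,0.14,0,2.5],[0,0,0,1.3,0.175,0,2.5],[0,0,0,1.56,0.21,0,2.5],[0,0,0,1.82,0.245,0,2.5],[0,0,0,2.08,0.28,0,2.5]]]'

```text
clock: 28.22
tool_pos: [0.5134, 0.0737, 0.1349]
orientation: [-180.0, -0.0, -88.8]
force: [0.8, -0.3, -1.4]
opening: 0.0337
gripper_force: 30.0
```

```bash
python3 mv.py 0.4876 -0.1515 0.1352 -88.8
```

```text
t 28.22 pos [0.5134 0.0737 0.1349] rpy [-180.    -0.   -88.8] F [ 0.8 -0.3 -1.4] open 0.0337 gf 30.0
rot [-0. -0.  0.] shift cm [22.462  3.055 -0.025] dist 22.67
```

>>> play_rows --commands '[[[0,0,0,0.26,0.035,0,2.5],[0,0,0,0.52,0.07,0,2.5],[0,0,0,0.78,0.105,0,2.5],[0,0,0,1.04,0.14,0,2.5],[0,0,0,1.3,0.175,0,2.5],[0,0,0,1.56,0.21,0,2.5],[0,0,0,1.82,0.245,0,2.5],[0,0,0,2.08,0.28,0,2.5]]]'

```text
clock: 28.88
tool_pos: [0.5111, 0.0528, 0.1349]
orientation: [180.0, -0.0, -88.8]
force: [-0.2, -0.5, -1.2]
opening: 0.0335
gripper_force: 30.0
```

>>> play_rows --commands '[[[0,0,0,0.26,0.035,0,2.5],[0,0,0,0.52,0.07,0,2.5],[0,0,0,0.78,0.105,0,2.5],[0,0,0,1.04,0.14,0,2.5],[0,0,0,1.3,0.175,0,2.5],[0,0,0,1.56,0.21,0,2.5],[0,0,0,1.82,0.245,0,2.5],[0,0,0,2.08,0.28,0,2.5]]]'

```text
clock: 29.55
tool_pos: [0.5087, 0.032, 0.1349]
orientation: [180.0, -0.0, -88.8]
force: [0.1, 1.0, -0.5]
opening: 0.0333
gripper_force: 30.0
```

>>> play_rows --commands '[[[0,0,0,0.26,0.035,0,2.5],[0,0,0,0.52,0.07,0,2.5],[0,0,0,0.78,0.105,0,2.5],[0,0,0,1.04,0.14,0,2.5],[0,0,0,1.3,0.175,0,2.5],[0,0,0,1.56,0.21,0,2.5],[0,0,0,1.82,0.245,0,2.5],[0,0,0,2.08,0.28,0,2.5]]]'

```text
clock: 30.22
tool_pos: [0.5063, 0.0111, 0.135]
orientation: [-180.0, -0.0, -88.8]
force: [0.4, -0.3, -0.4]
opening: 0.0334
gripper_force: 30.0
```

>>> play_rows --commands '[[[0,0,0,0.26,0.035,0,2.5],[0,0,0,0.52,0.07,0,2.5],[0,0,0,0.78,0.105,0,2.5],[0,0,0,1.04,0.14,0,2.5],[0,0,0,1.3,0.175,0,2.5],[0,0,0,1.56,0.21,0,2.5],[0,0,0,1.82,0.245,0,2.5],[0,0,0,2.08,0.28,0,2.5]]]'

```text
clock: 30.88
tool_pos: [0.504, -0.0097, 0.135]
orientation: [-180.0, -0.0, -88.8]
force: [0.3, 0.1, -0.8]
opening: 0.0335
gripper_force: 30.0
```

>>> play_rows --commands '[[[0,0,0,0.26,0.035,0,2.5],[0,0,0,0.52,0.07,0,2.5],[0,0,0,0.78,0.105,0,2.5],[0,0,0,1.04,0.14,0,2.5],[0,0,0,1.3,0.175,0,2.5],[0,0,0,1.56,0.21,0,2.5],[0,0,0,1.82,0.245,0,2.5],[0,0,0,2.08,0.28,0,2.5]]]'

```text
clock: 31.55
tool_pos: [0.5016, -0.0306, 0.1349]
orientation: [180.0, -0.0, -88.8]
force: [-0.7, 0.9, -0.3]
opening: 0.0335
gripper_force: 30.0
```

```bash
python3 mv.py 0.4876 -0.1515 0.1352 -88.8
```

```text
t 31.55 pos [ 0.5016 -0.0306  0.1349] rpy [180.   -0.  -88.8] F [-0.7  0.9 -0.3] open 0.0335 gf 30.0
rot [ 0.     -0.      0.0001] shift cm [12.06   1.654 -0.025] dist 12.17
```

>>> play_rows --commands '[[[0,0,0,0.26,0.035,0,2.5],[0,0,0,0.52,0.07,0,2.5],[0,0,0,0.78,0.105,0,2.5],[0,0,0,1.04,0.14,0,2.5],[0,0,0,1.3,0.175,0,2.5],[0,0,0,1.56,0.21,0,2.5],[0,0,0,1.82,0.245,0,2.5],[0,0,0,2.08,0.28,0,2.5]]]'

```text
clock: 32.22
tool_pos: [0.4993, -0.0514, 0.135]
orientation: [-180.0, 0.0, -88.8]
force: [0.5, -0.1, -0.6]
opening: 0.0337
gripper_force: 30.0
```

>>> play_rows --commands '[[[0,0,0,0.26,0.035,0,2.5],[0,0,0,0.52,0.07,0,2.5],[0,0,0,0.78,0.105,0,2.5],[0,0,0,1.04,0.14,0,2.5],[0,0,0,1.3,0.175,0,2.5],[0,0,0,1.56,0.21,0,2.5],[0,0,0,1.82,0.245,0,2.5],[0,0,0,2.08,0.28,0,2.5]]]'

```text
clock: 32.88
tool_pos: [0.4969, -0.0723, 0.135]
orientation: [180.0, -0.0, -88.8]
force: [0.5, -0.5, -1.6]
opening: 0.0339
gripper_force: 30.0
```

>>> play_rows --commands '[[[0,0,0,0.26,0.035,0,2.5],[0,0,0,0.52,0.07,0,2.5],[0,0,0,0.78,0.105,0,2.5],[0,0,0,1.04,0.14,0,2.5],[0,0,0,1.3,0.175,0,2.5],[0,0,0,1.56,0.21,0,2.5],[0,0,0,1.82,0.245,0,2.5],[0,0,0,2.08,0.28,0,2.5]]]'

```text
clock: 33.55
tool_pos: [0.4945, -0.0931, 0.135]
orientation: [-180.0, 0.0, -88.8]
force: [0.6, 0.2, -1.2]
opening: 0.0336
gripper_force: 30.0
```

>>> play_rows --commands '[[[0,0,0,0.26,0.035,0,2.5],[0,0,0,0.52,0.07,0,2.5],[0,0,0,0.78,0.105,0,2.5],[0,0,0,1.04,0.14,0,2.5],[0,0,0,1.3,0.175,0,2.5],[0,0,0,1.56,0.21,0,2.5],[0,0,0,1.82,0.245,0,2.5],[0,0,0,2.08,0.28,0,2.5]]]'

```text
clock: 34.22
tool_pos: [0.4922, -0.114, 0.135]
orientation: [180.0, -0.0, -88.8]
force: [-0.4, -0.7, -0.8]
opening: 0.0337
gripper_force: 30.0
```

>>> play_rows --commands '[[[0,0,0,0.26,0.035,0,2.5],[0,0,0,0.52,0.07,0,2.5],[0,0,0,0.78,0.105,0,2.5],[0,0,0,1.04,0.14,0,2.5],[0,0,0,1.3,0.175,0,2.5],[0,0,0,1.56,0.21,0,2.5],[0,0,0,1.82,0.245,0,2.5],[0,0,0,2.08,0.28,0,2.5]]]'

```text
clock: 34.88
tool_pos: [0.4898, -0.1348, 0.1349]
orientation: [180.0, 0.0, -88.8]
force: [0.5, 0.4, -0.3]
opening: 0.0331
gripper_force: 30.0
```

>>> play_rows --commands '[[[0,0,0,0.26,0.035,0,2.5],[0,0,0,0.52,0.07,0,2.5],[0,0,0,0.78,0.105,0,2.5],[0,0,0,1.04,0.14,0,2.5],[0,0,0,1.3,0.175,0,2.5],[0,0,0,1.6,0.215,0,2.5],[0,0,0,1.6,0.215,0,2.5],[0,0,0,1.6,0.215,0,2.5]]]'

```text
clock: 35.55
tool_pos: [0.488, -0.1508, 0.1349]
orientation: [180.0, -0.0, -88.8]
force: [-0.1, 0.3, -1.9]
opening: 0.0333
gripper_force: 30.0
```

```bash
python3 mv.py 0.6029 -0.1647 0.1352 -88.8
```

```text
t 35.55 pos [ 0.488  -0.1508  0.1349] rpy [180.    -0.   -88.82] F [-0.1  0.3 -1.9] open 0.0333 gf 30.0
rot [ 0.     -0.     -0.0003] shift cm [  1.626 -11.461  -0.026] dist 11.58
```

>>> play_rows --commands '[[[0,0,0,0.035,-0.24,0,2.5],[0,0,0,0.07,-0.48,0,2.5],[0,0,0,0.1,-0.72,0,2.5],[0,0,0,0.135,-0.96,0,2.5],[0,0,0,0.17,-1.2,0,2.5],[0,0,0,0.2,-1.44,0,2.5],[0,0,0,0.235,-1.68,0,2.5],[0,0,0,0.27,-1.92,0,2.5]]]'

```text
clock: 36.22
tool_pos: [0.5075, -0.1529, 0.1349]
orientation: [180.0, -0.0, -88.8]
force: [0.4, 0.6, -1.0]
opening: 0.0336
gripper_force: 30.0
```

>>> play_rows --commands '[[[0,0,0,0.035,-0.24,0,2.5],[0,0,0,0.07,-0.48,0,2.5],[0,0,0,0.1,-0.72,0,2.5],[0,0,0,0.135,-0.96,0,2.5],[0,0,0,0.17,-1.2,0,2.5],[0,0,0,0.2,-1.44,0,2.5],[0,0,0,0.235,-1.68,0,2.5],[0,0,0,0.27,-1.92,0,2.5]]]'

```text
clock: 36.88
tool_pos: [0.5268, -0.1552, 0.1349]
orientation: [180.0, -0.0, -88.8]
force: [-0.1, 0.3, -0.4]
opening: 0.0334
gripper_force: 30.0
```

>>> play_rows --commands '[[[0,0,0,0.035,-0.24,0,2.5],[0,0,0,0.07,-0.48,0,2.5],[0,0,0,0.1,-0.72,0,2.5],[0,0,0,0.135,-0.96,0,2.5],[0,0,0,0.17,-1.2,0,2.5],[0,0,0,0.2,-1.44,0,2.5],[0,0,0,0.235,-1.68,0,2.5],[0,0,0,0.27,-1.92,0,2.5]]]'

```text
clock: 37.55
tool_pos: [0.546, -0.1575, 0.135]
orientation: [-180.0, -0.0, -88.8]
force: [-0.7, -0.4, -0.5]
opening: 0.0332
gripper_force: 30.0
```

>>> play_rows --commands '[[[0,0,0,0.035,-0.24,0,2.5],[0,0,0,0.07,-0.48,0,2.5],[0,0,0,0.1,-0.72,0,2.5],[0,0,0,0.135,-0.96,0,2.5],[0,0,0,0.17,-1.2,0,2.5],[0,0,0,0.2,-1.44,0,2.5],[0,0,0,0.235,-1.68,0,2.5],[0,0,0,0.27,-1.92,0,2.5]]]'

```text
clock: 38.22
tool_pos: [0.5653, -0.1598, 0.135]
orientation: [-180.0, 0.0, -88.8]
force: [0.3, -0.5, -1.4]
opening: 0.0333
gripper_force: 30.0
```

>>> play_rows --commands '[[[0,0,0,0.035,-0.24,0,2.5],[0,0,0,0.07,-0.48,0,2.5],[0,0,0,0.1,-0.72,0,2.5],[0,0,0,0.135,-0.96,0,2.5],[0,0,0,0.17,-1.2,0,2.5],[0,0,0,0.2,-1.44,0,2.5],[0,0,0,0.235,-1.68,0,2.5],[0,0,0,0.27,-1.92,0,2.5]]]'

```text
clock: 38.88
tool_pos: [0.5845, -0.1621, 0.135]
orientation: [-180.0, -0.0, -88.8]
force: [-0.2, 0.0, -1.7]
opening: 0.0337
gripper_force: 30.0
```

>>> play_rows --commands '[[[0,0,0,0.035,-0.24,0,2.5],[0,0,0,0.07,-0.48,0,2.5],[0,0,0,0.1,-0.72,0,2.5],[0,0,0,0.135,-0.96,0,2.5],[0,0,0,0.17,-1.2,0,2.5],[0,0,0,0.2,-1.44,0,2.5],[0,0,0,0.235,-1.68,0,2.5],[0,0,0,0.27,-1.86,0,2.5]]]'

```text
clock: 39.55
tool_pos: [0.6032, -0.1645, 0.1349]
orientation: [180.0, -0.0, -88.8]
force: [0.3, -0.4, -0.3]
opening: 0.0334
gripper_force: 30.0
```

>>> play_rows --commands '[[[0,0,0,0,0,0,2.5],[0,0,0,0,0,0,2.5],[0,0,0,0,0,0,2.5],[0,0,0,0,0,0,2.5]]]'

```text
clock: 39.88
tool_pos: [0.6028, -0.1644, 0.135]
orientation: [180.0, 0.0, -88.8]
force: [-0.3, -0.2, -1.6]
opening: 0.0337
gripper_force: 30.0
```

```bash
python3 mv.py 0.4238 -0.0013 0.22 -80.2
python3 - <<'E'
from ov import *
from plant import ctrl
t=ctrl.snapshot("top")
for n,q in(("oximeter",(.5565,.0582)),("reader",(.617,-.0945))): print(n,fitbox(t,n,*q,-.1139,.01,st=(.002,.002,.02)))
E
```

```text
t 39.88 pos [ 0.6028 -0.1644  0.135 ] rpy [180.    0.  -88.8] F [-0.3 -0.2 -1.6] open 0.0337 gf 30.0
rot [ 1.0e-04  1.0e-04 -1.5e-01] shift cm [-16.68   17.555  -8.503] dist 25.66
oximeter (array([ 0.55630301,  0.02228153, -0.00389833]), np.float64(0.04072609327225052))
reader (array([ 0.62119745, -0.09881747, -0.0809619 ]), np.float64(0.3321013050927346))
```

>>> play_rows --commands '[[[0,0,0,0,0,-2,2.5],[0,0,0,0,0,-5,2.5],[0,0,0,0,0,-8,2.5],[0,0,0,-1.5,1.6,-9,2.5],[0,0,0,-4,4.2,-9,2.5],[0,0,0,-6.5,6.8,-9,2.5],[0,0,0,-9,9.5,-9,2.5],[0,0,0,-11.5,12.1,-9,2.5]]]'

```text
clock: 40.6
tool_pos: [0.478, -0.0514, 0.2249]
orientation: [-180.0, 0.0, -88.8]
force: [-0.2, 2.0, -0.0]
opening: 0.0334
gripper_force: 30.0
```

>>> play_rows --commands '[[[0,0,0,-2,2.1,0,2.5],[0,0,0,-4,4.2,0,2.5],[0,0,0,-5.1,5.4,0,2.5],[0,0,0,-5.1,5.4,0,2.5],[0,0,0,-5.1,5.4,0,2.5],[0,0,0,-5.1,5.4,0,2.5]]]'

```text
clock: 41.1
tool_pos: [0.4248, -0.0021, 0.2253]
orientation: [-180.0, 0.0, -88.8]
force: [0.1, -0.4, -0.9]
opening: 0.0337
gripper_force: 30.0
```

```bash
python3 mv.py 0.4230 -0.0018 0.112 -88.8
```

```text
t 41.1 pos [ 0.4248 -0.0021  0.2253] rpy [-1.7995e+02  1.0000e-02 -8.8750e+01] F [ 0.1 -0.4 -0.9] open 0.0337 gf 30.0
rot [-0.0009  0.0002  0.0008] shift cm [-0.028  0.191 11.329] dist 11.33
```

>>> play_rows --commands '[[[0,0,0,0,0.19,0,2.5],[0,0,0,0,0.19,2.5,2.5],[0,0,0,0,0.19,5,2.5],[0,0,0,0,0.19,7.5,2.5],[0,0,0,0,0.19,9.5,2.5],[0,0,0,0,0.19,10.8,2.5],[0,0,0,0,0.19,11.2,2.5],[0,0,0,0,0.19,11.2,2.5]]]'

```text
clock: 41.77
tool_pos: [0.4222, -0.003, 0.112]
orientation: [179.8, -0.1, -88.9]
force: [0.0, 0.7, 0.4]
opening: 0.0334
gripper_force: 30.0
```

>>> play_rows --commands '[[[0,0,0,0,0,0.1,2.5],[0,0,0,0,0,0.2,2.5],[0,0,0,0,0,0.2,2.5]]]'

```text
clock: 42.02
tool_pos: [0.4231, -0.0021, 0.1114]
orientation: [-179.9, 0.0, -88.8]
force: [-0.2, -0.2, -1.3]
opening: 0.0333
gripper_force: 30.0
```

>>> play_rows --commands '[[[0,0,0,0,0,0.1,2.5],[0,0,0,0,0,0.1,3.6],[0,0,0,0,0,0.1,4.2],[0,0,0,0,0,0.1,5],[0,0,0,0,0,0.1,5.5],[0,0,0,0,0,0.1,5.5],[0,0,0,0,0,-1.5,5.5],[0,0,0,0,0,-4,5.5]]]'

```text
clock: 42.68
tool_pos: [0.4208, -0.0028, 0.1495]
orientation: [179.7, -0.1, -88.8]
force: [0.4, 0.4, 0.0]
opening: 0.0543
gripper_force: 0.0
```

>>> play_rows --commands '[[[0,0,0,0,0,-3,5.5],[0,0,0,0,0,-6,5.5],[0,0,0,3,0,-7,5.5],[0,0,0,7,0,-7,5.5],[0,0,0,11,0,-7,5.5],[0,0,0,15,0,-7,5.5],[0,0,0,19,0,-7,5.5],[0,0,0,23,0,-7,5.5]]]'

```text
clock: 43.35
tool_pos: [0.4271, -0.234, 0.2212]
orientation: [-180.0, -0.0, -88.8]
force: [1.5, 1.0, 0.0]
opening: 0.055
gripper_force: 0.0
```

>>> play_rows --commands '[[[0,0,0,4,0,0,5.5],[0,0,0,8,0,0,5.5],[0,0,0,8,0,0,5.5],[0,0,0,8,0,0,5.5]]]'

```text
clock: 43.68
tool_pos: [0.4283, -0.314, 0.22]
orientation: [179.9, 0.0, -89.0]
force: [0.3, 0.3, 0.4]
opening: 0.0554
gripper_force: 0.0
```

```bash
python3 mv.py 0.42 -0.3 0.22
python3 - <<'E'
from ov import *
from plant import ctrl
s=ctrl.snapshot("side"); t=ctrl.snapshot("top")
for n,q in(("oximeter",(.5565,.0582)),("reader",(.617,-.0945))): print(n,fitbox(t,n,*q,-.1139,.01,st=(.002,.002,.02)))
box=np.array([231,214]); w,h=40,50; c=t["color"].astype(np.float32)[box[1]:box[1]+h,box[0]:box[0]+w]; q=c[...,2]-c[...,0]
def R1(v): m=blank(box,w,h); fill(m,proj(t,tf(disc(28,0),*v,0,.091)),box); return [down(m)]
print("collar top",fit(lambda v:-r2(q,R1(v),np.ones((h,w),bool)),[.4226,-.003],[.004,.004]))
# side: pen blue cap+collar blob centroids vs prediction before/after
c=s["color"].astype(int); b=(c[...,2]>c[...,0]*1.6)&(c[...,2]>c[...,1]*1.3)
for z in(.088,.131):
    u=proj(s,[[.422,-.003,z]])[0]; yy,xx=np.nonzero(b); k=np.hypot(xx-u[0],yy-u[1])<9; print(z,u.round(1),xx[k].mean().round(1),yy[k].mean().round(1),k.sum())
print([(d["bbox"],d["conf"]) for d in ctrl.find_in(s,"pen")]); print([(d["bbox"],d["conf"]) for d in ctrl.find_in(t,"pen")])
E
```

```text
t 43.68 pos [ 0.4283 -0.314   0.22  ] rpy [ 1.799e+02  3.000e-02 -8.904e+01] F [0.3 0.3 0.4] open 0.0554 gf 0.0
rot [0.0017 0.0005 0.    ] shift cm [-1.415  0.809  0.006] dist 1.63
oximeter (array([ 0.5556657 ,  0.0588804 , -0.09520441]), np.float64(0.5382560282146194))
reader (array([ 0.61663049, -0.09447001, -0.11485672]), np.float64(0.9245139181413831))
collar top (array([ 0.42360437, -0.00162088]), np.float64(0.8466525162648582))
0.088 [297.  201.1] 296.2 200.5 100
0.131 [297.4 191.6] 297.3 190.7 91
[([289.5, 207.4, 13.7, 29.6], 0.81), ([317.4, 186.1, 14.5, 28.4], 0.61), ([289.1, 188.3, 15.1, 19.0], 0.46)]
[([214.7, 247.9, 17.6, 19.3], 0.64), ([270.8, 251.4, 20.4, 16.9], 0.5), ([242.7, 230.1, 18.3, 19.0], 0.49)]
```

```bash
python3 -c "
from plant import ctrl
print(ctrl.close_job())"
```

```text
the job is handed in; nothing more can be done
None
```

I pressed the oximeter and the reader, the only two instruments present, home in their pockets. I then guided the pen along the whole seam at about 3 cm/s, hung it back upright in its stand and handed the job in at about 44 s; no verdict came back.

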